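Put the stacked ramekins away in the push-to-open drawer

ROBOT

A 7-joint arm with a two-finger parallel gripper is mounted at the origin on the work surface. World frame = base frame: x ahead of the robot, y to its left, z up, the work surface at z = 0. Lengths are in m, angles in rad, forces in N, time in s.
With the tool pointing down it reaches from about 0.35 to 0.775 m from the base axis. Payload 3.1 kg.
Tool frame: the origin (TCP) lies at the very end of the fingers, on their centre line; the grasp point (between the pads) lies 19 mm behind it; z points along the fingers, x is the direction in which the jaws open and shut, and the axes are right-handed (so a half turn about z gives the same grasp; the last joint's range is limited). The gripper opens to 85 mm and grips with 20 to 120 N. Pads are 22 mm wide; open, the fingers measure 114 mm over their backs; the gripper's body (76 mm by 85 mm) begins 54 mm behind the grasp point. The pads swing forward as they close: fully open they stand 13 mm farther back than shut.
Start: joints at [1.085, 0.311, 0.014, 1.512, -0.004, 1.319, -0.027], TCP at [0.236, -0.497, 0.231] pointing down, gripper open.
Joint ranges: [-2.7, 2.7], [-0.3, 1.91], [-1.27, 1.3], [0.12, 2.57], [-1.44, 4.58], [0.2, 2.03], [-3.05, 3.05]. Speed limits (rad/s): [2.79, 2.79, 3.14, 3.14, 3.14, 3.14, 3.14].

INTERFACE

Orientations are given as a unit quaternion [x, y, z, w].
In Python, from bench import env gives the robot as it stands.
- The arm moves only by the shell command python3 -m handwheel 'ROWS' [OPENING] [FORCE]. ROWS is JSON, a list of rows, each a list of 2 entries, a list of its own where there are three numbers: the shift along the tool's x, y, z in mm, then the turn about the tool's z in degrees. In form: [[[dx, dy, dz], yaw], ...]. A call has 1 to 5 rows; each row shifts and turns the commanded pose from where the row before left it, along the tool's axes as they then stand; what a row does not reach is not made up. A row lasts 1/12 s, in which the tool goes at most 41.7 mm and 7.16 degrees, less where a joint would pass 70% of its speed; a pose out of reach is approached as far as the arm can. A call with a gripper value outside its range is refused whole. OPENING is the closure in counts, from 0 (fully open) to 255 (shut), set as the call begins (- or left out, the last holds). The fingers move at their own pace and stop on an object; FORCE is the grip in N (left out, the last holds). Time passes only in rows, so rows that do not move let the fingers close. It gives the time, the measured TCP pose, the force and the opening at its end, in the units of the state.
- env.get_obs(): the state, without advancing time (a new reading comes with each control period).
- env.grab_frame(name): name is "scene" or "side" or "wrist"; returns a dict with "img" (420x560x3 uint8, red, green, blue), "mtx" (3x3 intrinsics, pixels), "extrinsics" (4x4, takes a point from world to camera coordinates); the wrist camera has in their place "mount" (4x4, takes a point from camera to tool coordinates, whose origin is the TCP and whose axes are the tool frame's). Camera axes: x right, y down, z forward; pixel columns grow to the right and rows downward; lengths in m; the calibration is good to about 2 mm. A picture is of the moment at which its call begins: read the wrist's pose just before it. There is no depth.
- env.close_job(): hands the job in, once; it reports no verdict.
Trained networks look in a picture, given as the dict that the camera call returned (one of the last four; its "shot" number tells which), for a name from the list of things; names that differ only in an ending like _2 or _b are one class to them, and where a whole thing is asked for, a point or a joint stands for the part that bears it (a point fixed in the world has none). Each returns a list of dicts, best first, with "conf" (0 to 1); they miss things now and then, are a little off and sometimes report something else, mostly with a low value. They report only what shows in the picture. A call takes as long as a camera call.
- env.look_for(picture, name): "pixel" ([row, column] in pixels, amid what is visible of it).
- env.regions_of(picture, name): "region" (420x560 bool, what is visible of it) and "pixel" ([row, column] in pixels, amid what is visible of it).
- env.spot_point(picture, name): "pixel" ([row, column] in pixels: a listed point, or the origin of a listed thing).
The state is a dict: "t": time; "joints": joint angles; "joint_vel": joint speeds; "effort": joint torques, N m; "ee_pos": TCP position; "tcp_rot": TCP orientation; "contact_force": force on the tool from outside, world axes, zero at the start; "wrist_torque": the same for the moment, N m; "width": finger opening in m.
Only numpy, scipy, OpenCV 4.12 (cv2) and the standard library are available. Lean on these libraries where they do the work, as an engineer would, in place of code of your own. Each camera call takes 0.05 s, during which the arm holds its last target.

TASK

Press the metal pad on top of the low oak cabinet so that its hidden drawer springs open, then take the two stacked white ramekins apart and set them gently side by side on the drawer's floor, right way up, so that nothing stands above its rim. Push the drawer fully home until it latches shut, and leave all the other things where they are.

Things in the scene. Friction and masses are not known exactly. Their poses are not given: they have to be found in the camera images.
- cabinet: low oak-veneer cabinet, fixed to the table, 254 mm wide (its y), 185 mm deep, flat top 96 mm above the table. Origin on the table; its -x axis points out of the front, the way the drawer opens (roughly to the robot's right). The top board begins 85 mm in front of the origin and ends 100 mm behind it; its underside is 78 mm above the table.
- drawer (a joint): the drawer's travel in m: 0 shut and latched, 0.15 fully open (along the cabinet's -x). No handle; the latch alone holds it. A spring pushes it outward with 3.6 N when shut and 1.8 N when open, and its slides are damped (22 N s/m), so it comes out fully by itself in about 1.5 s once released. To shut it, push its front back in (about 10 N, at 0.1 m/s or less) to the stop 4 mm beyond 0; when let go it springs back to 0, held by the latch.
- drawer_in (a point): centre of the drawer's inner floor, 20 mm above the table; same axes as the cabinet. The inside measures 130 mm along x and 200 mm along y; the side and rear walls are 8 mm thick and their rims 52 mm above the floor. It moves with the drawer: with the drawer fully open the whole inside is clear of the cabinet.
- drawer_front (a point): middle of the top edge of the drawer front's outer face, 94 mm above the table. The front is a plain oak panel 15 mm thick, 252 mm wide and 88 mm high, starting 6 mm above the table; its outer face looks along the cabinet's -x. It moves with the drawer.
- latch (a joint): how far the press pad is pushed down, in m: 0 up, 0.011 at the bottom. The spring needs 1.5 N to start and 4.3 N at the bottom; the drawer is released at about 0.008. It springs back up when let go, and the drawer snaps in under it on closing.
- latch_top (a point): centre of the upper face of the press pad: a plain brushed-metal pad 44 mm (along the cabinet's x) by 64 mm on the cabinet's top, its face 110 mm above the table when up; it is pressed straight down.
- ramekin_top: upper of the two white ceramic ramekins: straight round cup 68 mm in diameter, 44 mm high, wall 6 mm, with a narrower foot 49 mm across and 6 mm high; about 0.2 kg. Origin under the foot's centre, z up. At the start its foot sits 6 mm deep in the mouth of the lower ramekin (its origin 38 mm above the lower one's) and comes off by lifting.
- ramekin_low: lower ramekin, the same shape, standing on the table at the start; the stack is 82 mm high. Origin under the foot's centre. Stacked they are too tall for the drawer.
- tin: bystander: open empty steel tin 130 x 80 x 45 mm, origin under its centre, its long side along its x.
- mould: bystander: round blue silicone ring mould, 116 mm across the top, 45 mm high, origin under its centre.
- jug: bystander: glass jug 110 mm in diameter, 130 mm high, handle towards its +y, origin under its centre.
- jar: bystander: glass storage jar with a steel lid, 90 mm in diameter, 150 mm high, origin under its centre.
- spoon: bystander: wooden spoon 240 mm long lying along its x, its origin about mid-length.

How it is judged:
By the outcome, as a careful person would: the job done as asked, in the order asked, and still so for the second after the job is handed in, with the robot touching nothing.
It also fails if it takes over 67 s, if anything falls off the work surface, if the arm or the gripper's body presses on something with over 40 N, if the wrist force passes 120 N, or if a joint passes its speed limit or range.

## Working session

There is one attempt and no reset: what is moved stays moved. The work goes in short steps, Python scripts to look and compute and a shell command to move; the robot and the scene stay as the last step left them, time stands still between calls to the robot, and variables do not carry over. Pictures are saved under pics/ and viewed, and the job is handed in when it is done.

```bash
ls; mkdir -p pics
cat > h.py <<'E'
import numpy as np, cv2
from bench import env
from scipy.spatial.transform import Rotation as R
def ray(f,px,o=None):
    K=np.array(f["mtx"]);r,c=px
    d=np.linalg.solve(K,[c,r,1.0])
    if "extrinsics" in f:
        T=np.linalg.inv(np.array(f["extrinsics"]))
    else:
        W=np.eye(4);W[:3,:3]=R.from_quat(o["tcp_rot"]).as_matrix();W[:3,3]=o["ee_pos"]
        T=W@np.array(f["mount"])
    return T[:3,3],T[:3,:3]@d
def at(f,px,z,o=None):
    p,d=ray(f,px,o);return p+d*(z-p[2])/d[2]
def proj(f,P):
    E=np.array(f["extrinsics"]);p=E[:3,:3]@np.array(P)+E[:3,3];q=np.array(f["mtx"])@p;return q[:2]/q[2]
def tri(a,b):
    A=[];y=[]
    M=np.zeros((3,3));v=np.zeros(3)
    for p,d in (a,b):
        d=d/np.linalg.norm(d);Q=np.eye(3)-np.outer(d,d);M+=Q;v+=Q@p
    x=np.linalg.solve(M,v);return x,[np.linalg.norm(np.cross(x-p,d/np.linalg.norm(d))) for p,d in(a,b)]
def save(f,n): cv2.imwrite(f"pics/{n}.png",cv2.cvtColor(f["img"],cv2.COLOR_RGB2BGR))
E
python3 - <<'E'
from h import *
np.set_printoptions(precision=4,suppress=True)
o=env.get_obs();print(o["t"],o["ee_pos"],o["tcp_rot"],o["width"])
fs={n:env.grab_frame(n) for n in("scene","side","wrist")}
Z={"latch_top":.11,"drawer_front":.094,"drawer_in":.02,"ramekin_top":.038,"ramekin_low":0}
for n,f in fs.items():
    save(f,n+"0")
for k in ["cabinet","latch_top","drawer_front","ramekin_top","ramekin_low","tin","mould","jug","jar","spoon"]:
    for n,f in fs.items():
        for d in env.spot_point(f,k)[:2]:
            print(k,n,d["pixel"],round(d["conf"],2),at(f,d["pixel"],Z.get(k,0),o))
E
```

```text
pics
0.0 [ 0.2359 -0.4961  0.2302] [ 0.8454 -0.5341 -0.001  -0.0006] 0.08502590144226077
cabinet scene [270.0, 325.5] 0.65 [0.563  0.2848 0.    ]
cabinet side [180.9, 294.8] 0.78 [0.5515 0.2871 0.    ]
latch_top scene [180.9, 221.5] 0.63 [ 0.5302 -0.1136  0.11  ]
latch_top scene [245.3, 323.6] 0.55 [0.5524 0.2629 0.11  ]
latch_top side [160.0, 295.0] 0.5 [0.548  0.2623 0.11  ]
drawer_front scene [233.0, 303.0] 0.92 [0.5418 0.1905 0.094 ]
drawer_front side [184.0, 291.1] 0.61 [0.5319 0.1734 0.094 ]
drawer_front side [331.5, 356.7] 0.61 [ 0.6578 -0.325   0.094 ]
drawer_front wrist [79.4, 258.0] 0.21 [ 0.3156 -0.4351  0.094 ]
ramekin_top scene [173.6, 221.2] 0.88 [ 0.4667 -0.1804  0.038 ]
ramekin_top side [294.5, 271.7] 0.74 [ 0.4655 -0.1776  0.038 ]
ramekin_low scene [179.2, 220.4] 0.46 [ 0.4661 -0.1917  0.    ]
ramekin_low side [307.5, 268.1] 0.79 [ 0.4555 -0.1915  0.    ]
ramekin_low side [159.5, 294.9] 0.64 [0.5577 0.3924 0.    ]
tin scene [212.6, 159.9] 0.64 [ 0.6835 -0.2678  0.    ]
tin side [328.3, 355.9] 0.67 [ 0.6751 -0.2602  0.    ]
mould scene [160.0, 176.4] 0.8 [ 0.4841 -0.3814  0.    ]
mould side [161.6, 295.4] 0.75 [0.5588 0.3816 0.    ]
mould side [380.9, 280.2] 0.58 [ 0.4796 -0.394   0.    ]
jug scene [126.2, 198.1] 0.84 [ 0.3086 -0.4319  0.    ]
jug side [398.0, 207.8] 0.82 [ 0.3133 -0.4298  0.    ]
jug wrist [80.8, 254.5] 0.74 [ 0.3153 -0.4232  0.    ]
jar scene [299.0, 429.3] 0.93 [0.48   0.5702 0.    ]
jar side [130.5, 270.3] 0.74 [0.4786 0.5533 0.    ]
spoon scene [233.3, 179.7] 0.79 [ 0.7062 -0.1596  0.    ]
spoon side [290.5, 363.1] 0.82 [ 0.7099 -0.1462  0.    ]
```

View pics/scene0.png

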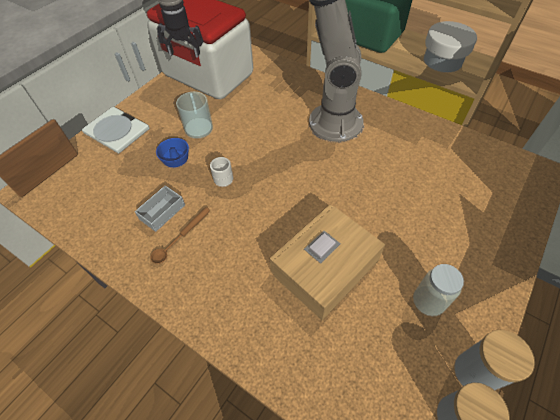

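View pics/side0.png

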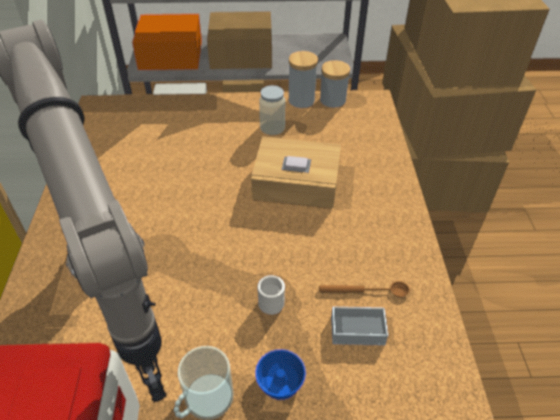

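The scene view shows the cabinet at about (325,260) with its pad at (322,245), the stack at (221,172), and the jug, mould, tin and spoon to the left. The jar is at (438,290). Next I'll zoom in for the cabinet corners.

Run:
```python
import cv2
a=cv2.imread("pics/scene0.png")[195:325,250:400];cv2.imwrite("pics/s1.png",cv2.resize(a,None,fx=5,fy=4.5,interpolation=2))
a=cv2.imread("pics/side0.png")[130:215,240:350];cv2.imwrite("pics/d1.png",cv2.resize(a,None,fx=7,fy=7,interpolation=2))
```

```text
(no output)
```

View pics/s1.png

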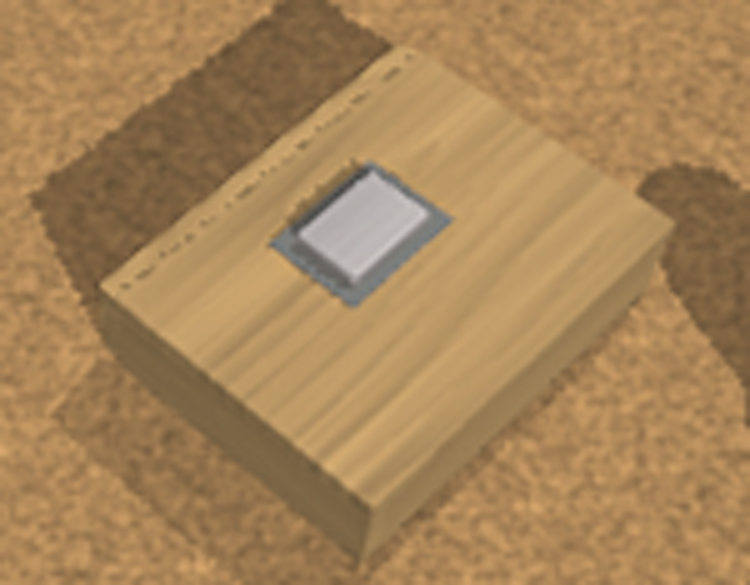

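View pics/d1.png

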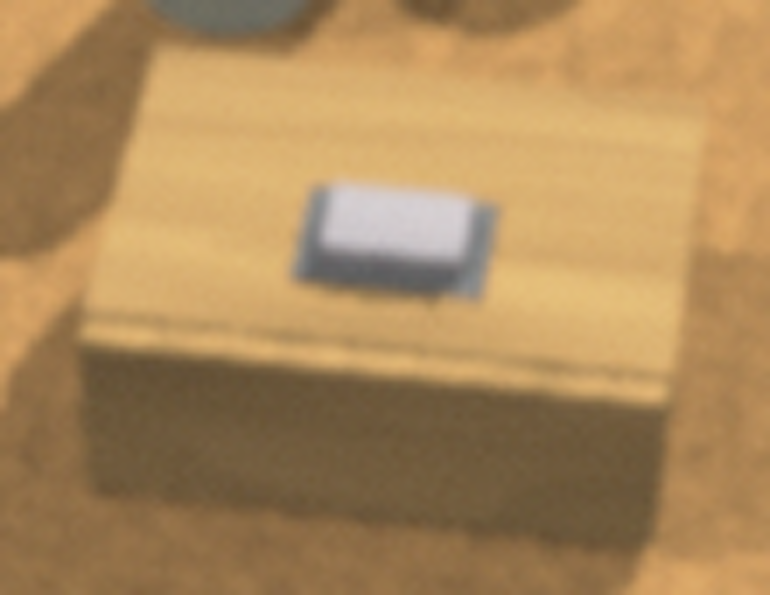

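Run:
```python
from h import *
from scipy.optimize import least_squares
np.set_printoptions(precision=4,suppress=True)
S=lambda u,v:(250+u/5,195+v/4.5)
D=lambda u,v:(240+u/7,130+v/7)
fs={n:env.grab_frame(n) for n in("scene","side")}
# cab coords: -x front -> world -y ; x=world y ; y=world -x
C=[("scene",(-.1,.126,.094),S(405,45)),("scene",(-.1,-.126,.094),S(100,287)),("scene",(.1,.127,.096),S(672,225)),("scene",(.1,-.127,.096),S(370,505)),
("side",(-.1,.126,.094),D(82,340)),("side",(-.1,-.126,.094),D(665,400)),("side",(.1,.127,.096),D(155,48)),("side",(.1,-.127,.096),D(705,103))]
P=[("scene",(-.022,.032),S(372,165)),("scene",(.022,.032),S(430,213)),("scene",(.022,-.032),S(355,282)),("scene",(-.022,-.032),S(297,235)),
("side",(.022,.032),D(325,183)),("side",(.022,-.032),D(475,195)),("side",(-.022,-.032),D(465,260)),("side",(-.022,.032),D(320,248))]
def res(q,full=True):
    x,y,a,px,py=q;c,s=np.cos(a),np.sin(a);r=[]
    W=lambda p:(x+c*p[0]-s*p[1],y+s*p[0]+c*p[1],p[2])
    for n,p,uv in C:r+=list(proj(fs[n],W(p))-uv)
    for n,p,uv in P:r+=list(proj(fs[n],W((p[0]+px,p[1]+py,.11)))-uv)
    return np.array(r)
s=least_squares(res,[.555,.28,1.57,0,0],loss="soft_l1")
x,y,a,px,py=s.x;c,t=np.cos(a),np.sin(a)
print(s.x,np.degrees(a));print(res(s.x).reshape(-1,2))
print("pad",x+c*px-t*py,y+t*px+c*py,"drawer_in open",x-.15*c,y-.15*t)
# ramekin rim
for n,f in fs.items():
  for k in("ramekin_top","ramekin_low"):
    for d in env.regions_of(f,k)[:1]:
        m=d["region"];ys,xs=np.where(m);print(n,k,d["conf"],xs.min(),xs.max(),ys.min(),ys.max())
a=fs["scene"]["img"][145:195,200:245,::-1];b=fs["side"]["img"][270:320,248:293,::-1]
cv2.imwrite("pics/r1.png",np.hstack([cv2.resize(a,None,fx=8,fy=8,interpolation=2),cv2.resize(b,None,fx=8,fy=8,interpolation=2)]))
```

```text
[ 0.5558  0.2777  1.3814 -0.0194 -0.0001] 79.14775827403287
[[-1.3608 -0.8626]
 [-1.1519 -0.4719]
 [ 0.5403 -0.3911]
 [ 0.1335  1.1435]
 [-0.862  -0.5942]
 [ 0.2674  0.0306]
 [ 0.1464 -0.7578]
 [ 0.0017 -0.7664]
 [-0.4371  0.8087]
 [ 0.0739 -0.2421]
 [-0.4741 -0.6237]
 [-1.0123 -0.2938]
 [ 0.6452 -1.0891]
 [-0.1022 -0.664 ]
 [-0.3829 -0.5271]
 [-0.7335 -1.0331]]
pad 0.5522142223070229 0.25864075640394996 drawer_in open 0.5275532004836342 0.13041995451802352
scene ramekin_top 0.78 210 230 157 177
scene ramekin_low 0.47 213 232 175 185
side ramekin_top 0.7 258 283 275 304
side ramekin_low 0.57 258 283 301 313
```

View pics/r1.png

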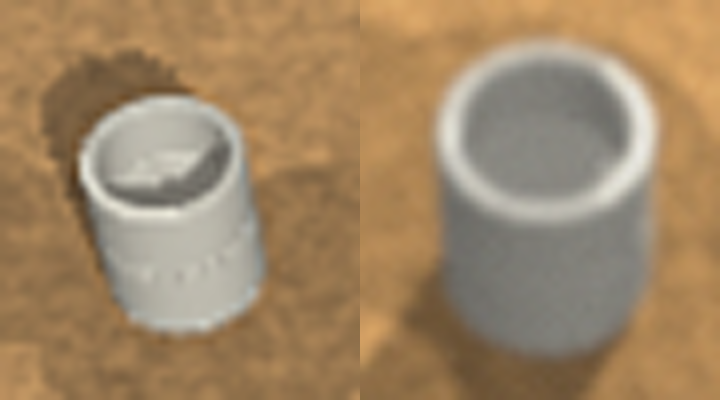

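```bash
cat >> h.py <<'E'
CX,CY,CA=.5558,.2777,1.3814
np.set_printoptions(precision=4,suppress=True)
def cab(x,y,z=0):
    c,s=np.cos(CA),np.sin(CA);return np.array([CX+c*x-s*y,CY+s*x+c*y,z])
def tocab(p):
    c,s=np.cos(CA),np.sin(CA);d=np.array(p[:2])-[CX,CY];return np.array([c*d[0]+s*d[1],-s*d[0]+c*d[1]])
def go(P,o=None):
    o=o or env.get_obs();M=R.from_quat(o["tcp_rot"]).as_matrix()
    ang=np.degrees(np.arctan2(M[1,0],M[0,0]));want=np.degrees(CA)-180
    print("t",round(o["t"],2),"pos",np.array(o["ee_pos"]),"F",np.array(o["contact_force"]),"w",round(o["width"],4))
    print("shift mm",1000*M.T@(np.array(P)-o["ee_pos"]),"yaw need",(ang-want+180)%360-180,"tilt",M[:,2])
E
python3 - <<'E'
from h import *
fs={n:env.grab_frame(n) for n in("scene","side")}
a=(164.5,220.4);b=(286.5,271.25)
print("rim z82",at(fs["scene"],a,.082),at(fs["side"],b,.082),tri(ray(fs["scene"],a),ray(fs["side"],b)))
E
python3 -m handwheel '[[[0,0,0],7],[[0,0,0],7],[[0,0,0],7],[[0,0,0],7],[[0,0,0],7]]' 255 40
python3 -c "
from h import *
go([.5522,.2586,.2])"
```

```text
rim z82 [ 0.4632 -0.1783  0.082 ] [ 0.4645 -0.1841  0.082 ] (array([ 0.463 , -0.1808,  0.0788]), [np.float64(0.0017119486335214745), np.float64(0.0017119486335216852)])
t: 2.47
ee_pos: [0.2362, -0.4967, 0.2313]
tcp_rot: [-0.643, 0.766, -0.0, 0.0]
contact_force: [-0.1, -0.1, -0.1]
width: 0.0255
t 2.47 pos [ 0.2362 -0.4967  0.2313] F [-0.1405 -0.1441 -0.0876] w 0.0255
shift mm [-798.4511 -181.2468   31.3212] yaw need 0.9363275581559378 tilt [ 0.  0. -1.]
```

```bash
python3 -m handwheel '[[[-20,-5,0],0.9],[[-38,-8.6,0],0],[[-38,-8.6,0],0],[[-38,-8.6,0],0],[[-38,-8.6,0],0]]'
python3 -m handwheel '[[[-38,-8.6,0],0],[[-38,-8.6,0],0],[[-38,-8.6,0],0],[[-38,-8.6,0],0],[[-38,-8.6,0],0]]'
python3 -m handwheel '[[[-38,-8.6,0],0],[[-38,-8.6,0],0],[[-38,-8.6,0],0],[[-38,-8.6,0],0],[[-38,-8.6,0],0]]'
python3 -m handwheel '[[[-38,-8.6,0],0],[[-38,-8.6,0],0],[[-38,-8.6,10],0],[[-38,-8.6,10],0],[[-20,-8.6,10],0]]'
python3 - <<'E'
from h import *
go([.5522,.2586,.115])
o=env.get_obs();f=env.grab_frame("wrist");save(f,"w1")
for k in("latch_top","cabinet"):
  for d in env.spot_point(f,k)[:2]:print(k,d["pixel"],d["conf"],at(f,d["pixel"],.11,o))
E
```

```text
t: 2.88
ee_pos: [0.3063, -0.3329, 0.2314]
tcp_rot: [-0.639, 0.769, -0.0, 0.0]
contact_force: [1.8, -0.0, -0.3]
width: 0.0002
t: 3.3
ee_pos: [0.3831, -0.1538, 0.2317]
tcp_rot: [-0.64, 0.769, -0.001, 0.0]
contact_force: [1.2, -1.0, -0.1]
width: 0.0002
t: 3.72
ee_pos: [0.46, 0.0252, 0.2317]
tcp_rot: [-0.64, 0.769, -0.0, 0.0]
contact_force: [1.0, -1.3, -0.0]
width: -0.0002
t: 4.13
ee_pos: [0.533, 0.1911, 0.2012]
tcp_rot: [-0.642, 0.767, 0.002, 0.002]
contact_force: [-1.1, 0.4, 0.7]
width: -0.0001
t 4.13 pos [0.533  0.1911 0.2012] F [-1.1288  0.4356  0.6815] w -0.0001
shift mm [-69.4127  -7.0796  86.5317] yaw need 0.7205918818654595 tilt [ 0.0006  0.0046 -1.    ]
latch_top [214.7, 194.0] 0.59 [0.5459 0.2573 0.11  ]
cabinet [178.5, 200.6] 0.89 [0.5719 0.2454 0.11  ]
```

View pics/w1.png

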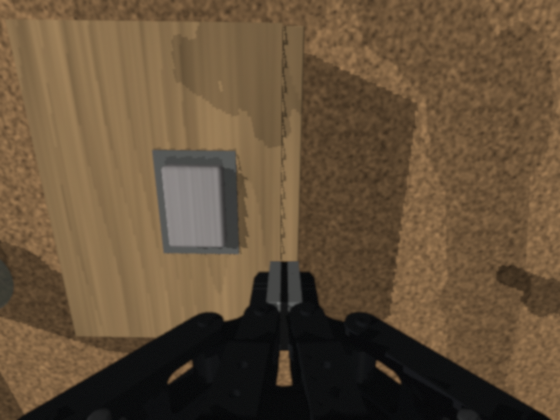

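Run:
```python
from h import *
o=env.get_obs();f=env.grab_frame("wrist")
for n,uv,z in [("pad",(193,207),.11),("F1",(303,27),.094),("F2",(298,258),.094),("R1",(15,20),.096),("R2",(76,335),.096)]:
    p=at(f,uv[::-1],z,o);print(n,p,tocab(p))
```

```text
pad [0.5515 0.2509 0.11  ] [-0.0271 -0.0009]
F1 [0.6563 0.1509 0.094 ] [-0.1057 -0.1226]
F2 [0.4888 0.1822 0.094 ] [-0.1064  0.0478]
R1 [0.6937 0.3368 0.096 ] [ 0.084  -0.1243]
R2 [0.4499 0.3909 0.096 ] [0.0913 0.1253]
```

```bash
python3 -m handwheel '[[[-25,-3,14],0.7],[[-25,-3,14],0],[[-16,-1,14],0],[[0,0,14],0],[[0,0,0],0]]'
python3 - <<'E'
from h import *
go([.5518,.2555,.115])
o=env.get_obs();f=env.grab_frame("wrist");save(f,"w2")
E
```

```text
t: 4.75
ee_pos: [0.5508, 0.2462, 0.1429]
tcp_rot: [-0.635, 0.773, 0.0, -0.003]
contact_force: [-0.8, -0.4, -0.8]
width: 0.0001
t 4.75 pos [0.5508 0.2462 0.1429] F [-0.8251 -0.3891 -0.7624] w 0.0001
shift mm [-9.3859  0.7303 27.8721] yaw need -0.34957275944444177 tilt [-0.0045 -0.0033 -1.    ]
```

View pics/w2.png

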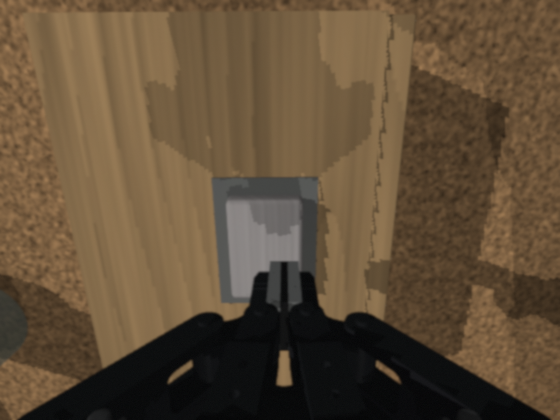

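```bash
python3 -m handwheel '[[[-4,0.5,9],0],[[-4,0.5,9],0],[[0,0,9],0],[[0,0,3],0],[[0,0,3],0]]'
python3 -m handwheel '[[[0,0,3],0],[[0,0,3],0],[[0,0,3],0],[[0,0,2],0],[[0,0,0],0]]'
python3 - <<'E'
from h import *
go([.5518,.2555,.1])
f=env.grab_frame("scene");save(f,"s2")
E
```

```text
t: 5.22
ee_pos: [0.5526, 0.2557, 0.1115]
tcp_rot: [-0.635, 0.773, -0.0, -0.001]
contact_force: [0.5, -0.3, -0.4]
width: -0.0003
t: 5.63
ee_pos: [0.553, 0.256, 0.1011]
tcp_rot: [-0.635, 0.773, -0.0, -0.0]
contact_force: [-0.7, -2.1, 3.1]
width: 0.0
t 5.63 pos [0.553  0.256  0.1011] F [-0.7234 -2.0641  3.1112] w 0.0
shift mm [0.6895 1.0618 1.0968] yaw need -0.32729042683405396 tilt [-0.0001 -0.0005 -1.    ]
```

View pics/s2.png

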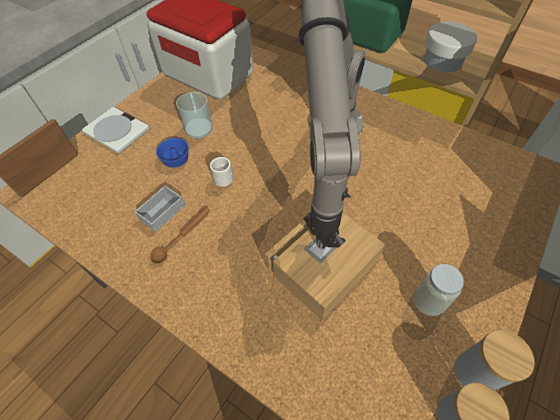

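The scene view shows the drawer front starting to part from the cabinet at (285,243), so the latch has released. I'll lift and go to the stack, opening the gripper on the way.

```bash
python3 -m handwheel '[[[0,0,-20],0],[[0,0,-30],0],[[0,0,-30],0],[[0,0,-15],0],[[0,0,0],0]]' 0
python3 - <<'E'
from h import *
f=env.grab_frame("scene");save(f,"s3")
go([.4637,-.181,.16])
E
```

```text
t: 6.1
ee_pos: [0.5556, 0.2586, 0.2012]
tcp_rot: [-0.635, 0.772, -0.001, 0.005]
contact_force: [-0.2, 1.0, 0.8]
width: 0.0604
t 6.15 pos [0.5545 0.2577 0.1986] F [ 0.1675 -0.371  -1.1075] w 0.0677
shift mm [448.1281   4.3149  36.709 ] yaw need -0.3057556709995879 tilt [ 0.0052  0.0032 -1.    ]
```

View pics/s3.png

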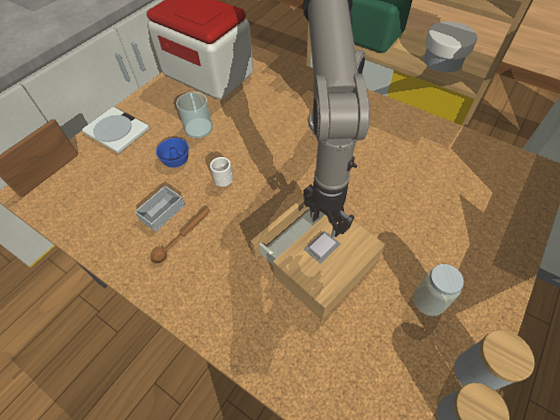

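The drawer is coming out, with its front now around (280,235). I'll move to the stack.

```bash
python3 -m handwheel '[[[25,0,0],0],[[40,0.5,0],0],[[40,0.5,0],0],[[40,0.5,0],0],[[40,0.5,0],0]]'
python3 -m handwheel '[[[40,0.5,0],0],[[40,0.5,0],0],[[40,0.5,0],0],[[30,0,0],0],[[20,0,10],0]]'
python3 -m handwheel '[[[10,0,10],0],[[0,0,10],0],[[0,0,0],0]]'
python3 - <<'E'
from h import *
go([.4637,-.181,.16])
o=env.get_obs();f=env.grab_frame("wrist");save(f,"w3")
for k in("ramekin_top","ramekin_low"):
  for d in env.spot_point(f,k)[:2]:print(k,d["pixel"],d["conf"],at(f,d["pixel"],.038 if k[-1]=='p' else 0,o))
f=env.grab_frame("scene");save(f,"s4")
for k,z in("drawer_in",.02),("drawer_front",.094):
  for d in env.spot_point(f,k)[:2]:
    p=at(f,d["pixel"],z);print(k,d["pixel"],d["conf"],p,tocab(p))
f=env.grab_frame("side");save(f,"d4")
for k,z in("drawer_in",.02),("drawer_front",.094):
  for d in env.spot_point(f,k)[:2]:
    p=at(f,d["pixel"],z);print(k,d["pixel"],d["conf"],p,tocab(p))
E
```

```text
t: 6.57
ee_pos: [0.5137, 0.0733, 0.1943]
tcp_rot: [-0.635, 0.772, 0.001, -0.001]
contact_force: [0.2, -0.4, 0.5]
width: 0.0856
t: 6.98
ee_pos: [0.4801, -0.0963, 0.1861]
tcp_rot: [-0.633, 0.774, -0.001, -0.0]
contact_force: [1.2, 0.1, 0.2]
width: 0.0854
t: 7.23
ee_pos: [0.4766, -0.0996, 0.1629]
tcp_rot: [-0.635, 0.772, 0.003, -0.001]
contact_force: [-0.3, 1.4, -0.6]
width: 0.0854
t 7.23 pos [ 0.4766 -0.0996  0.1629] F [-0.3499  1.3947 -0.6426] w 0.0854
shift mm [82.3417 -3.0639  2.7236] yaw need -0.29475359348441543 tilt [-0.0062  0.0028 -1.    ]
ramekin_top [199.6, 385.9] 0.78 [ 0.4625 -0.1846  0.038 ]
drawer_in [171.3, 221.7] 0.62 [ 0.4474 -0.1974  0.02  ] [-0.487  0.017]
drawer_in [229.6, 283.7] 0.56 [0.5253 0.1123 0.02  ] [-0.1682 -0.0012]
drawer_front [198.5, 263.4] 0.64 [0.5049 0.0258 0.094 ] [-0.2569  0.0026]
drawer_in [214.4, 285.7] 0.94 [0.5146 0.1204 0.02  ] [-0.1622  0.0108]
drawer_front [219.3, 286.1] 0.83 [0.5109 0.032  0.094 ] [-0.2498 -0.0022]
```

View pics/w3.png

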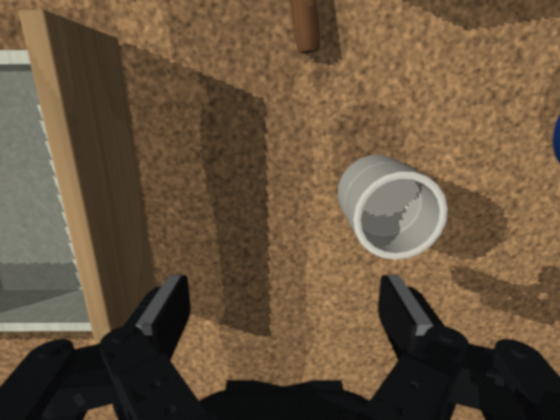

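View pics/s4.png

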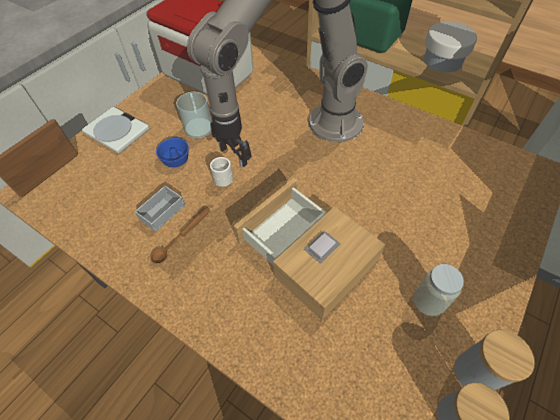

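View pics/d4.png

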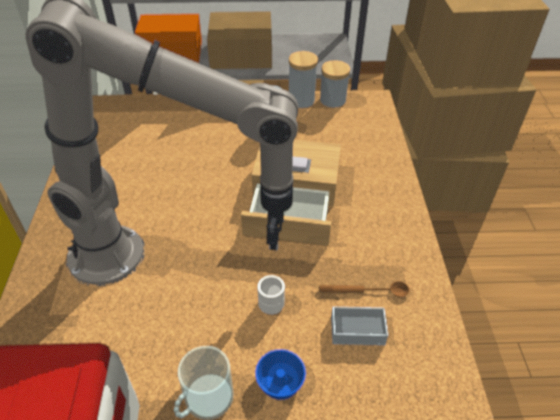

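Run:
```python
from h import *
o=env.get_obs();f=env.grab_frame("wrist")
p=at(f,(214,400),.082,o);print("rim",p)
go([p[0],p[1],.125],o)
for n,uv,z in [("F1out",(50,10),.094),("F2",(105,330),.094),("F1in",(25,10),.094)]:
    q=at(f,uv[::-1],z,o);print(n,q,tocab(q))
```

```text
rim [ 0.467  -0.1844  0.082 ]
t 7.68 pos [ 0.4793 -0.1005  0.1667] F [-0.0811 -0.3977 -0.3888] w 0.0856
shift mm [84.6694 -4.0095 41.7205] yaw need -0.24651410290806552 tilt [ 0.0009 -0.0002 -1.    ]
F1out [0.6334 0.005  0.094 ] [-0.2532 -0.1275]
F2 [0.4205 0.0526 0.094 ] [-0.2465  0.0905]
F1in [0.6361 0.019  0.094 ] [-0.2389 -0.1276]
```

The wrist view shows the rim centre at (400,214), about 83 mm along tool x, and the drawer fully open at the left. I'll move above the stack.

```bash
python3 -m handwheel '[[[28,-1,0],0],[[28,-1,0],0],[[27,-1,10],-0.2],[[0,0,20],0],[[0,0,0],0]]'
python3 -m handwheel '[[[0,0,0],0]]'
python3 - <<'E'
from h import *
o=env.get_obs();f=env.grab_frame("wrist");save(f,"w4")
go([.4655,-.183,.046],o)
E
```

```text
t: 8.15
ee_pos: [0.4626, -0.1847, 0.1334]
tcp_rot: [-0.634, 0.773, 0.003, -0.002]
contact_force: [-1.3, 1.4, -1.4]
width: 0.0853
t: 8.23
ee_pos: [0.4649, -0.1823, 0.1356]
tcp_rot: [-0.636, 0.771, 0.001, -0.0]
contact_force: [0.6, 1.3, 0.3]
width: 0.0854
t 8.23 pos [ 0.4649 -0.1823  0.1356] F [0.6177 1.3319 0.294 ] w 0.0854
shift mm [ 0.7089 -0.9751 89.6415] yaw need -0.11654783370045152 tilt [-0.0023  0.0018 -1.    ]
```

View pics/w4.png

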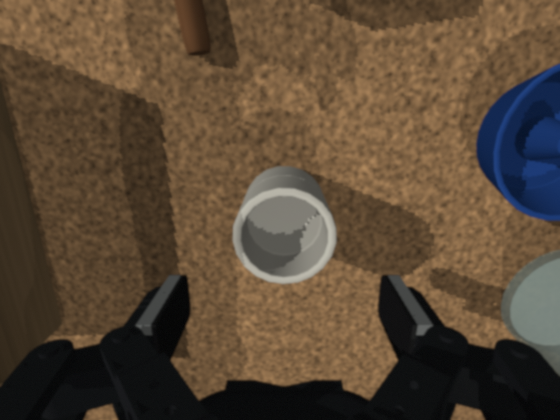

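The rim centre is at (284,235), midway between the fingers. I'll descend in two stages.

```bash
python3 -c "
from h import *
o=env.get_obs();f=env.grab_frame('wrist');p=at(f,(236,284),.082,o);print(p);go([p[0],p[1],.046],o)"
python3 -m handwheel '[[[0.5,-0.5,18],0],[[0,0,18],0],[[0,0,18],0],[[0,0,12],0],[[0,0,0],0]]'
python3 -c "
from h import *
o=env.get_obs();f=env.grab_frame('wrist');save(f,'w5');f=env.grab_frame('side');save(f,'d5');go([.4655,-.183,.046],o)
cv2.imwrite('pics/d5c.png',cv2.resize(f['img'][200:330,210:340,::-1],None,fx=4.5,fy=4.5))"
```

```text
[ 0.4651 -0.182   0.082 ]
t 8.28 pos [ 0.466  -0.1818  0.1366] F [ 0.207  -0.3349  0.0673] w 0.0855
shift mm [ 0.4288  0.8622 90.6033] yaw need -0.02740940968598693 tilt [ 0.      0.0011 -1.    ]
t: 8.75
ee_pos: [0.4651, -0.1819, 0.069]
tcp_rot: [-0.637, 0.771, 0.002, -0.001]
contact_force: [-0.8, 0.2, -0.4]
width: 0.0853
t 8.75 pos [ 0.4651 -0.1819  0.069 ] F [-0.7774  0.1555 -0.3962] w 0.0853
shift mm [ 1.0752 -0.655  22.9523] yaw need 0.02525702798823204 tilt [-0.0032  0.0019 -1.    ]
```

View pics/w5.png

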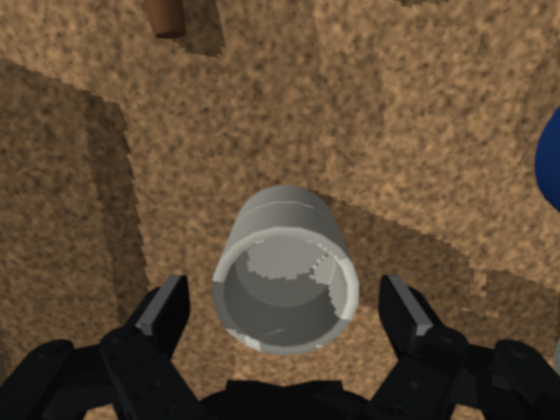

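View pics/d5c.png

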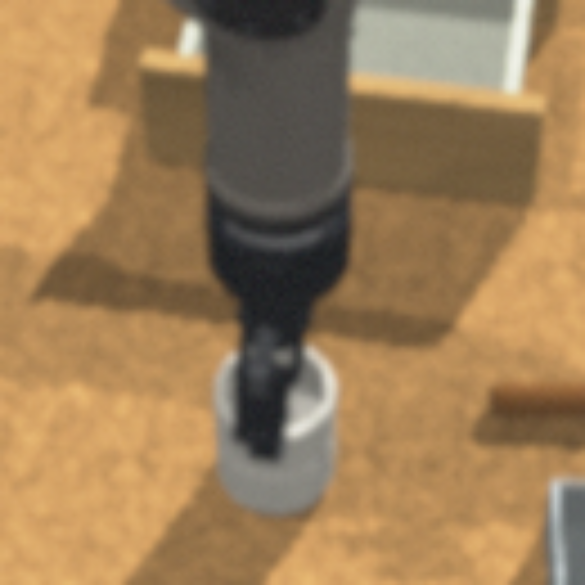

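```bash
python3 -c "
from h import *
f=env.grab_frame('wrist');M=np.array(f['mount']);K=np.array(f['mtx']);print(M,K)
for u,s in ((188,-1),(380,1)):
  d=M[:3,:3]@np.linalg.solve(K,[u,277,1]);p=M[:3,3];
  print(p+d*((s*.0427-p[0])/d[0]))
d=M[:3,:3]@np.linalg.solve(K,[284,262,1]);print(p+d*((0-p[2])/d[2]))
"
```

```text
[[ 1.     -0.0001 -0.      0.0002]
 [ 0.0001  0.9495  0.3139 -0.0798]
 [-0.     -0.3139  0.9495 -0.1416]
 [ 0.      0.      0.      1.    ]] [[328.6218   0.     283.7635]
 [  0.     328.6218 212.6141]
 [  0.       0.       1.    ]]
[-0.0427 -0.0062 -0.0108]
[ 0.0427 -0.0074 -0.0128]
[ 0.0003 -0.0082  0.    ]
```

```bash
python3 -m handwheel '[[[0.5,0,10],0],[[0,0,10],0],[[0,0,6.5],0],[[0,0,0],0]]'
python3 -m handwheel '[[[0,0,0],0],[[0,0,0],0],[[0,0,0],0],[[0,0,0],0]]' 110 30
python3 -c "
from h import *
go([.4655,-.183,.042])"
```

```text
t: 9.23
ee_pos: [0.4644, -0.1837, 0.042]
tcp_rot: [-0.636, 0.771, 0.002, -0.001]
contact_force: [0.4, 0.5, 0.5]
width: 0.0854
t: 9.57
ee_pos: [0.4661, -0.1843, 0.0439]
tcp_rot: [-0.636, 0.771, -0.0, 0.0]
contact_force: [-0.1, -0.3, -0.4]
width: 0.0656
t 9.57 pos [ 0.4661 -0.1843  0.0439] F [-0.0675 -0.2707 -0.3553] w 0.0656
shift mm [-1.118   0.8231  1.8978] yaw need -0.11451478421477645 tilt [ 0.0003 -0.0001 -1.    ]
```

```bash
python3 -m handwheel '[[[0,0,0],0],[[0,0,0],0]]'
python3 -m handwheel '[[[0,0,-3],0],[[0,0,-6],0],[[0,0,-15],0],[[0,0,-20],0],[[0,0,0],0]]'
python3 -c "
from h import *
o=env.get_obs();f=env.grab_frame('wrist');save(f,'w6');f=env.grab_frame('side');save(f,'d6');go(cab(-.17,.043,.2),o)
cv2.imwrite('pics/d6c.png',cv2.resize(f['img'][200:330,210:340,::-1],None,fx=4.5,fy=4.5))"
```

```text
t: 9.73
ee_pos: [0.4661, -0.1843, 0.0439]
tcp_rot: [-0.636, 0.771, -0.0, 0.0]
contact_force: [-0.6, 0.5, -1.1]
width: 0.0659
t: 10.15
ee_pos: [0.4689, -0.1852, 0.0915]
tcp_rot: [-0.636, 0.771, -0.003, 0.002]
contact_force: [1.7, -0.1, -0.7]
width: 0.0659
t 10.15 pos [ 0.4689 -0.1852  0.0915] F [ 1.6728 -0.1472 -0.7062] w 0.0659
shift mm [-300.6853   44.6436 -109.2659] yaw need -0.11915532317433986 tilt [ 0.0071 -0.0029 -1.    ]
```

View pics/w6.png

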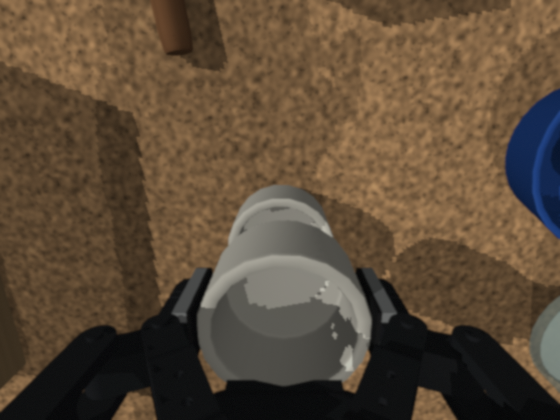

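View pics/d6c.png

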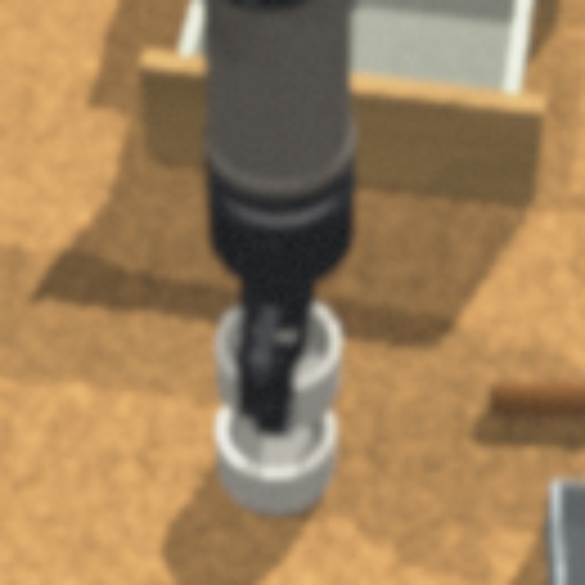

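The upper ramekin is held and the lower one stays on the table. I'll carry it over the drawer.

```bash
python3 -m handwheel '[[[0,-2,-20],0],[[-10,-4,-30],0],[[-25,-4,-20],0],[[-35,-4,0],0],[[-38,-4,0],0]]'
python3 -m handwheel '[[[-38,-5,0],0],[[-38,-6,0],0],[[-38,-6,0],0],[[-35,-6,0],0],[[-22,-4,0],0]]'
python3 -m handwheel '[[[-10,-2,0],0],[[0,0,0],0],[[0,0,0],0]]'
python3 -c "
from h import *
o=env.get_obs();f=env.grab_frame('wrist');save(f,'w7');go(cab(-.17,-.043,.16),o)"
```

```text
t: 10.67
ee_pos: [0.5048, -0.0827, 0.1583]
tcp_rot: [-0.634, 0.773, -0.001, 0.0]
contact_force: [1.3, 0.2, -3.0]
width: 0.0656
t: 11.08
ee_pos: [0.5627, 0.0866, 0.1564]
tcp_rot: [-0.638, 0.77, 0.002, 0.0]
contact_force: [-0.5, 0.1, -2.0]
width: 0.0657
t: 11.33
ee_pos: [0.5663, 0.089, 0.1565]
tcp_rot: [-0.636, 0.772, 0.0, -0.002]
contact_force: [0.8, -0.0, -2.4]
width: 0.0652
t 11.33 pos [0.5663 0.089  0.1565] F [ 0.8223 -0.022  -2.448 ] w 0.0652
shift mm [-13.2849   2.8732  -3.4885] yaw need -0.13242716641056518 tilt [-0.0027 -0.0021 -1.    ]
```

View pics/w7.png

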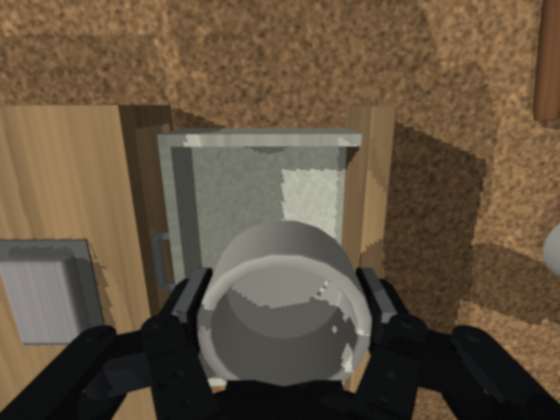

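```bash
python3 -c "
from h import *
o=env.get_obs();f=env.grab_frame('wrist');save(f,'w7b');go(cab(-.17,-.043,.16),o)
for n,uv,z in [('rear inner rim',(173,150),.072),('rear outer',(161,150),.072),('rear outer2',(172,260),.072),('side inner',(260,147),.072),('side outer',(260,130),.072),('front in top',(346,105),.094),('front out top',(360,105),.094),('cab front edge',(122,106),.096),('rear floor',(195,150),.02),('other side rim in?',(212,384),.072)]:
    q=at(f,uv[::-1],z,o);print(n,tocab(q))
cv2.imwrite('pics/w7c.png',cv2.resize(f['img'][95:300,100:400,::-1],None,fx=2.6,fy=2.6))
"
```

```text
t 11.38 pos [0.5665 0.0876 0.1567] F [ 0.5627 -0.4344 -2.0833] w 0.0657
shift mm [-14.6545   3.33    -3.3101] yaw need -0.26378860105208446 tilt [-0.0023 -0.0029 -1.    ]
rear inner rim [-0.11   -0.0965]
rear outer [-0.1018 -0.0966]
rear outer2 [-0.1    -0.0136]
side inner [-0.1693 -0.0983]
side outer [-0.1696 -0.1095]
front in top [-0.2223 -0.1253]
front out top [-0.2305 -0.1252]
cab front edge [-0.091  -0.1253]
rear floor [-0.1112 -0.0896]
other side rim in? [-0.1216  0.1068]
```

View pics/w7c.png

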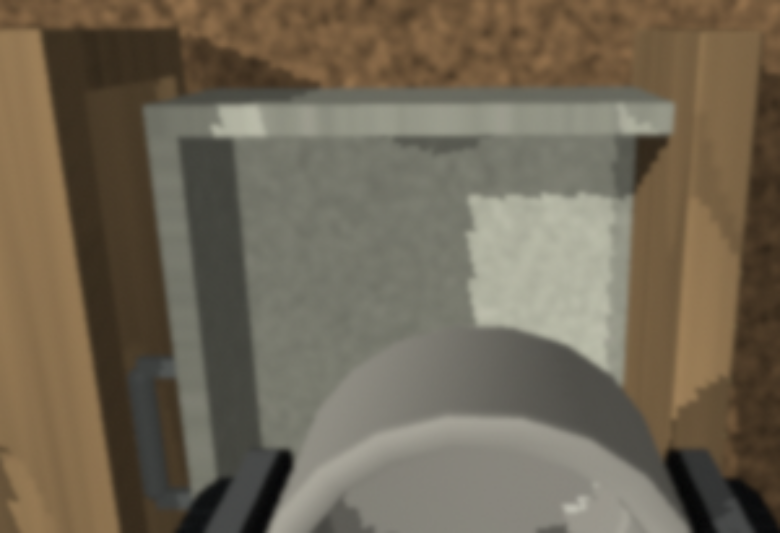

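```bash
python3 -m handwheel '[[[-6,2,0],0],[[-6.5,1,10],-0.2],[[0,0,20],0],[[0,0,20],0],[[0,0,0],0]]'
python3 -m handwheel '[[[0,0,0],0]]'
python3 -c "
from h import *
o=env.get_obs();f=env.grab_frame('wrist');save(f,'w8');g=env.grab_frame('side');save(g,'d8');go(cab(-.172,-.043,.026),o)
cv2.imwrite('pics/d8c.png',cv2.resize(g['img'][120:250,220:370,::-1],None,fx=4.5,fy=4.5))"
```

```text
t: 11.85
ee_pos: [0.5627, 0.1024, 0.1031]
tcp_rot: [-0.638, 0.77, 0.002, -0.004]
contact_force: [-1.9, -0.9, -3.4]
width: 0.0661
t: 11.93
ee_pos: [0.5651, 0.1029, 0.1063]
tcp_rot: [-0.638, 0.77, 0.001, -0.002]
contact_force: [0.7, 0.7, -1.7]
width: 0.0658
t 11.93 pos [0.5651 0.1029 0.1063] F [ 0.7392  0.7475 -1.6863] w 0.0658
shift mm [ 2.005  -1.2852 80.3434] yaw need 0.07113465224583138 tilt [-0.0038 -0.0007 -1.    ]
```

View pics/w8.png

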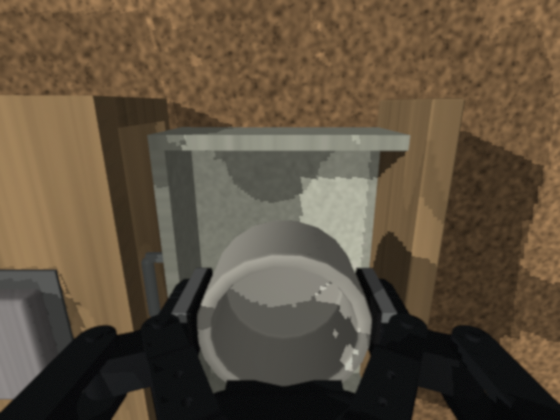

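View pics/d8c.png

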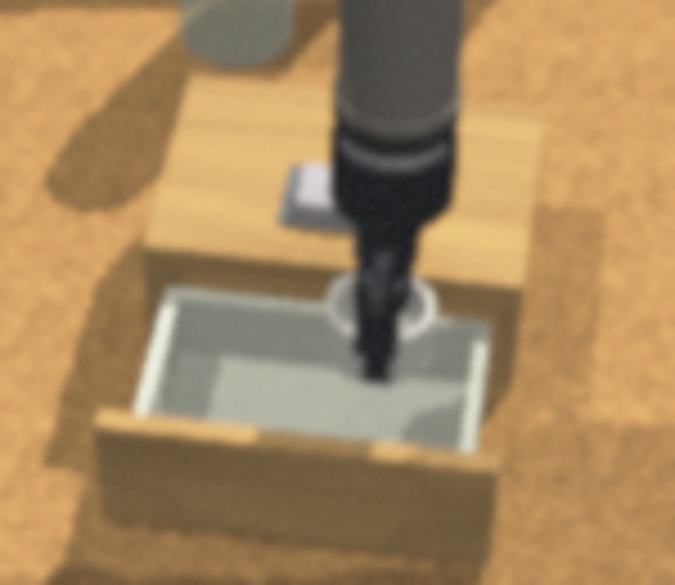

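```bash
python3 -c "
from h import *
o=env.get_obs();f=env.grab_frame('wrist');go(cab(-.172,-.043,.026),o)
for n,uv,z in [('rear floor',(197,180),.02),('front floor',(372,180),.02),('rear rim in',(169,180),.072),('front in top',(379,180),.094),('front out',(432,180),.094)]:
    q=at(f,uv[::-1],z,o);print(n,tocab(q))
"
```

```text
t 12.03 pos [0.5672 0.1037 0.1087] F [ 0.4162 -0.1613 -1.5933] w 0.0662
shift mm [ 3.2906  1.1339 82.7014] yaw need 0.07112146466056402 tilt [ 0.0017  0.0005 -1.    ]
rear floor [-0.1069 -0.0723]
front floor [-0.232  -0.0725]
rear rim in [-0.1054 -0.0839]
front in top [-0.2152 -0.0889]
front out [-0.2409 -0.0889]
```

```bash
python3 -m handwheel '[[[0.7,0.5,15],0],[[0.7,0,20],0],[[0,0,18],0],[[0,0,12],0],[[0,0,8],0]]'
python3 -m handwheel '[[[0,0,3],0],[[0,0,0],0],[[0,0,0],0]]'
python3 -c "
from h import *
go(cab(-.17,-.043,.026))"
```

```text
t: 12.5
ee_pos: [0.5659, 0.1021, 0.0343]
tcp_rot: [-0.638, 0.77, 0.0, 0.0]
contact_force: [-0.7, 0.0, -2.8]
width: 0.066
t: 12.75
ee_pos: [0.5666, 0.1024, 0.0327]
tcp_rot: [-0.638, 0.77, -0.0, 0.001]
contact_force: [-0.2, 0.1, -2.1]
width: 0.0663
t 12.75 pos [0.5666 0.1024 0.0327] F [-0.1747  0.1013 -2.1264] w 0.0663
shift mm [-0.1335  0.6708  6.6668] yaw need 0.0843046234990652 tilt [ 0.0017  0.0003 -1.    ]
```

```bash
python3 -m handwheel '[[[0,0,2],0],[[0,0,1.5],0],[[0,0,1],0],[[0,0,0],0]]'
python3 -m handwheel '[[[0,0,1],0],[[0,0,0.5],0],[[0,0,0.5],0],[[0,0,0],0]]'
```

```text
t: 13.08
ee_pos: [0.5661, 0.1025, 0.0275]
tcp_rot: [-0.638, 0.77, -0.0, 0.0]
contact_force: [0.3, 0.0, -1.5]
width: 0.0659
t: 13.42
ee_pos: [0.566, 0.1026, 0.0259]
tcp_rot: [-0.638, 0.77, -0.0, 0.0]
contact_force: [-0.6, 0.8, 1.6]
width: 0.0659
```

The force changed from -2 N to +1.6 N at the expected height, so the ramekin is on the drawer floor. Releasing it now.

```bash
python3 -m handwheel '[[[0,0,0],0],[[0,0,0],0],[[0,0,0],0],[[0,0,0],0]]' 25
python3 -m handwheel '[[[0,0,-5],0],[[0,0,-10],0],[[0,0,-20],0],[[0,0,-25],0],[[0,0,-25],0]]'
python3 -m handwheel '[[[0,0,-25],0],[[0,0,0],0]]'
python3 -c "
from h import *
o=env.get_obs();f=env.grab_frame('wrist');save(f,'w9');g=env.grab_frame('side');save(g,'d9');go([.4655,-.183,.1],o)
for d in env.spot_point(g,'ramekin_low')[:2]:print(d,at(g,d['pixel'],0))
"
```

```text
t: 13.75
ee_pos: [0.5663, 0.1077, 0.0259]
tcp_rot: [-0.639, 0.769, 0.002, 0.003]
contact_force: [1.5, 8.4, -2.1]
width: 0.0772
t: 14.17
ee_pos: [0.5653, 0.1014, 0.1106]
tcp_rot: [-0.638, 0.77, 0.0, -0.001]
contact_force: [0.7, -0.6, 0.4]
width: 0.0772
t: 14.33
ee_pos: [0.5698, 0.1028, 0.1411]
tcp_rot: [-0.637, 0.77, -0.003, 0.005]
contact_force: [1.1, -0.0, -0.2]
width: 0.0767
t 14.33 pos [0.5698 0.1028 0.1411] F [ 1.1401 -0.0114 -0.1846] w 0.0767
shift mm [300.4092  49.3256  39.5719] yaw need 0.05448239933639343 tilt [ 0.0112  0.0014 -0.9999]
{'pixel': [305.7, 269.1], 'conf': 0.87} [ 0.4583 -0.1861  0.    ]
```

View pics/w9.png

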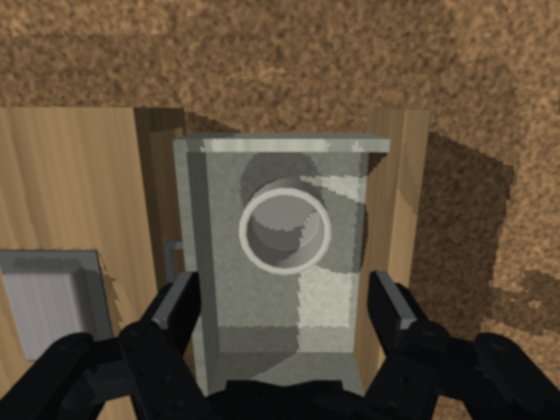

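View pics/d9.png

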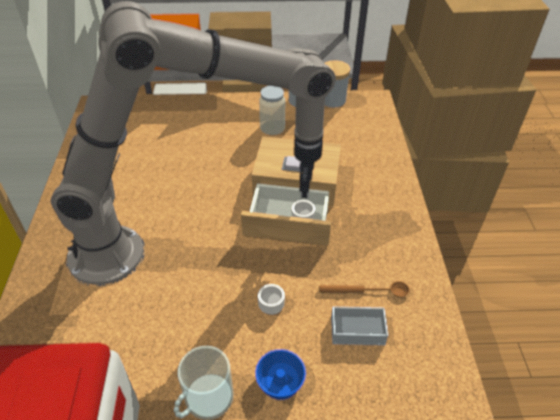

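The wrist view shows the first ramekin upright and centred in the drawer, with its rim at (285,230). The fingers brushed the drawer front on opening (8 N), so I'll place the second one a little nearer the cabinet and open less. Now to fetch the lower one.

```bash
python3 -m handwheel '[[[25,4,-5],0],[[35,6,-5],0],[[39,6,0],0],[[39,6,0],0],[[39,6,0],0]]' 0
python3 -m handwheel '[[[39,6,0],0],[[39,6,0],0],[[28,6,0],0],[[15,3,10],0],[[2,0,20],0]]'
python3 -m handwheel '[[[0,0,20],0],[[0,0,0],0],[[0,0,0],0]]'
python3 -c "
from h import *
o=env.get_obs();f=env.grab_frame('wrist');save(f,'w10');go([.4655,-.183,.01],o)
"
```

```text
t: 14.9
ee_pos: [0.5031, -0.0682, 0.1436]
tcp_rot: [-0.638, 0.77, 0.001, -0.001]
contact_force: [-0.1, -0.0, 0.8]
width: 0.0858
t: 15.32
ee_pos: [0.46, -0.1896, 0.1153]
tcp_rot: [-0.634, 0.773, -0.002, -0.001]
contact_force: [1.2, 0.4, -0.5]
width: 0.0855
t: 15.57
ee_pos: [0.4595, -0.1828, 0.0933]
tcp_rot: [-0.638, 0.77, 0.003, -0.001]
contact_force: [-0.1, 0.2, 0.2]
width: 0.0853
t 15.57 pos [ 0.4595 -0.1828  0.0933] F [-0.0874  0.2022  0.1547] w 0.0853
shift mm [-0.7942 -6.4118 83.2613] yaw need 0.08589137174550387 tilt [-0.0053  0.0022 -1.    ]
```

View pics/w10.png

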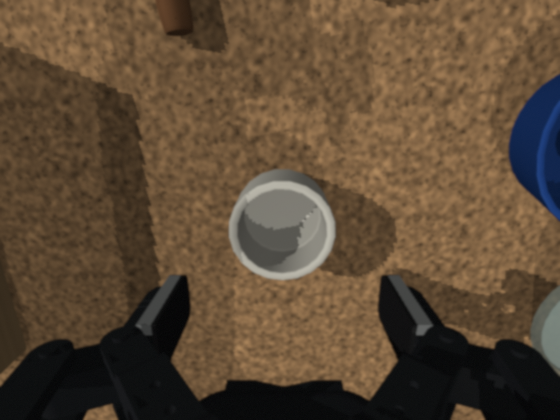

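```bash
python3 -c "
from h import *
o=env.get_obs();f=env.grab_frame('wrist');p=at(f,(229,282),.044,o);print(p);go([p[0],p[1],.01],o)"
python3 -m handwheel '[[[-0.5,-3,18],0],[[0,-1.5,20],0],[[0,0,20],0],[[0,0,12],0],[[0,0,0],0]]'
python3 -c "
from h import *
o=env.get_obs();f=env.grab_frame('wrist');save(f,'w11');go([.4655,-.183,.01],o)"
```

```text
[ 0.4665 -0.1831  0.044 ]
t 15.62 pos [ 0.461  -0.183   0.0947] F [-0.5997 -0.0982 -0.015 ] w 0.0852
shift mm [-0.8493 -5.5592 84.6556] yaw need 0.11035717795616051 tilt [-0.0019  0.001  -1.    ]
t: 16.08
ee_pos: [0.4649, -0.1829, 0.0239]
tcp_rot: [-0.638, 0.77, 0.002, -0.001]
contact_force: [0.2, -0.2, -0.2]
width: 0.0852
t 16.08 pos [ 0.4649 -0.1829  0.0239] F [ 0.1616 -0.2254 -0.1649] w 0.0852
shift mm [-0.0374 -0.625  13.8561] yaw need 0.14249590963765968 tilt [-0.0034  0.0013 -1.    ]
```

View pics/w11.png

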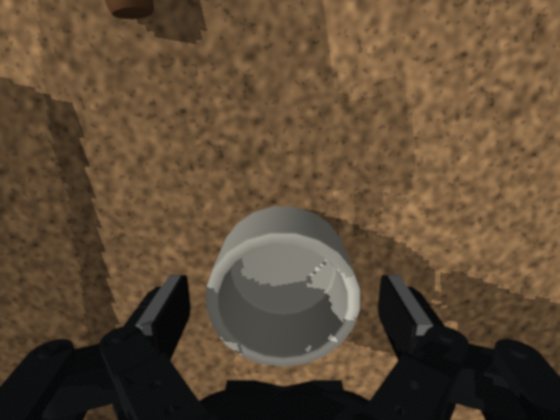

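The ramekin sits centred between the fingers, with its rim at (284,298). I'll lower and grip.

```bash
python3 -m handwheel '[[[0,-0.5,8],0],[[0,0,7],0],[[0,0,2],0],[[0,0,0],0],[[0,0,0],0]]'
python3 -m handwheel '[[[0,0,0],0],[[0,0,0],0],[[0,0,0],0],[[0,0,0],0],[[0,0,0],0]]' 110 30
python3 -c "
from h import *
go([.4655,-.183,.01])"
python3 -m handwheel '[[[0,0,-3],0],[[0,0,-6],0],[[0,0,-15],0],[[0,0,-20],0],[[0,0,0],0]]'
python3 -c "
from h import *
o=env.get_obs();f=env.grab_frame('wrist');save(f,'w12');go(cab(-.165,.043,.16),o)"
```

```text
t: 16.55
ee_pos: [0.4667, -0.1839, 0.0085]
tcp_rot: [-0.638, 0.77, -0.0, 0.0]
contact_force: [0.0, -0.8, -0.5]
width: 0.0856
t: 16.97
ee_pos: [0.4672, -0.1838, 0.0091]
tcp_rot: [-0.638, 0.77, -0.0, 0.0]
contact_force: [-1.1, 1.2, 6.5]
width: 0.0666
t 16.97 pos [ 0.4672 -0.1838  0.0091] F [-1.1414  1.2114  6.5104] w 0.0666
shift mm [-0.4804  1.7865 -0.9128] yaw need 0.09207429724415306 tilt [ 0.001  -0.0003 -1.    ]
t: 17.38
ee_pos: [0.4692, -0.1848, 0.0554]
tcp_rot: [-0.638, 0.77, -0.003, 0.002]
contact_force: [1.2, -0.2, -1.1]
width: 0.0671
t 17.38 pos [ 0.4692 -0.1848  0.0554] F [ 1.2232 -0.2257 -1.1241] w 0.0671
shift mm [-305.4879   43.9983 -105.335 ] yaw need 0.0703274070397697 tilt [ 0.0062 -0.0025 -1.    ]
```

View pics/w12.png

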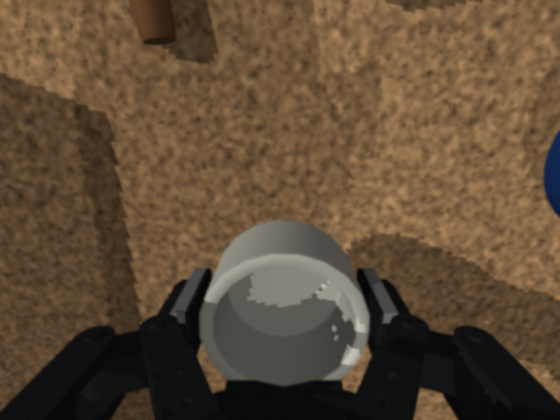

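```bash
python3 -m handwheel '[[[0,3,-25],0],[[0,5,-38],0],[[-12,5,-35],0],[[-28,5,-7],0],[[-38,5,0],0]]'
python3 -m handwheel '[[[-38,5,0],0],[[-38,5,0],0],[[-38,5,0],0],[[-36,5,0],0],[[-30,2,0],0]]'
python3 -m handwheel '[[[-25,0,0],0],[[-15,0,0],0],[[-7,0,0],0],[[0,0,0],0],[[0,0,0],0]]'
python3 -c "
from h import *
o=env.get_obs();f=env.grab_frame('wrist');save(f,'w13');go(cab(-.165,.043,.16),o)
f=env.grab_frame('side');save(f,'d13');cv2.imwrite('pics/d13c.png',cv2.resize(f['img'][120:250,220:370,::-1],None,fx=4.5,fy=4.5))"
```

```text
t: 17.85
ee_pos: [0.4602, -0.1066, 0.1596]
tcp_rot: [-0.634, 0.773, -0.003, 0.001]
contact_force: [1.0, 0.3, -2.5]
width: 0.0668
t: 18.27
ee_pos: [0.469, 0.0811, 0.1561]
tcp_rot: [-0.639, 0.77, 0.001, -0.001]
contact_force: [0.1, -0.6, -1.8]
width: 0.0669
t: 18.68
ee_pos: [0.4789, 0.1229, 0.1563]
tcp_rot: [-0.637, 0.77, 0.0, -0.001]
contact_force: [-1.2, -1.6, -2.0]
width: 0.0667
t 18.68 pos [0.4789 0.1229 0.1563] F [-1.1765 -1.5917 -1.9873] w 0.0667
shift mm [-1.5366 -3.396  -3.6632] yaw need 0.055236353968723506 tilt [-0.0019 -0.0016 -1.    ]
```

View pics/w13.png

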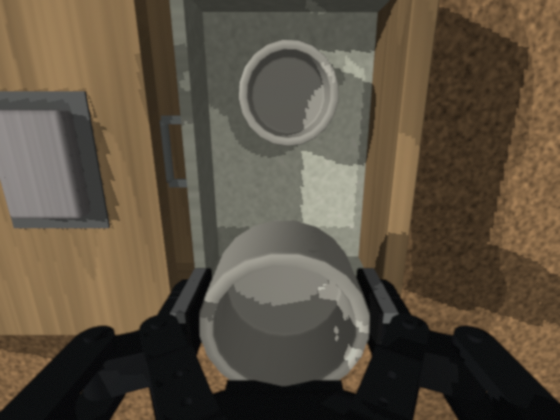

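View pics/d13c.png

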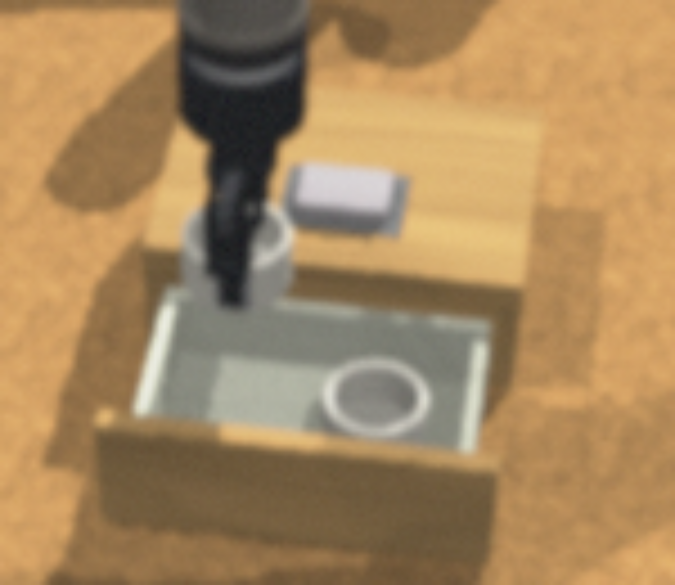

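```bash
python3 -c "
from h import *
o=env.get_obs();f=env.grab_frame('wrist');go(cab(-.165,.043,.16),o)
print('tcp cab',tocab(o['ee_pos']))
for n,uv,z in [('placed',(288,93),.064),('rear floor',(214,200),.02),('front floor',(364,200),.02),('rear rim in',(188,200),.072),('front in top',(367,200),.094)]:
    q=at(f,uv[::-1],z,o);print(n,tocab(q))
"
```

```text
t 18.78 pos [0.4792 0.1218 0.1567] F [-0.0743  0.2545 -2.5336] w 0.0669
shift mm [-2.4991 -2.8679 -3.3365] yaw need -0.08662382823189319 tilt [-0.0012 -0.0018 -1.    ]
tcp cab [-0.1675  0.0459]
placed [-0.1709 -0.0409]
rear floor [-0.1066  0.0463]
front floor [-0.2387  0.0466]
rear rim in [-0.0994  0.0312]
front in top [-0.2217  0.0251]
```

```bash
python3 -m handwheel '[[[-2,-1,15],0],[[-1.5,-1,25],0],[[0,0,28],0],[[0,0,22],0],[[0,0,14],0]]'
python3 -m handwheel '[[[0,0,8],0],[[0,0,4],0],[[0,0,0],0],[[0,0,0],0]]'
python3 -c "
from h import *
o=env.get_obs();go(cab(-.164,.044,.029),o);print('tcp cab',tocab(o['ee_pos']))"
```

```text
t: 19.25
ee_pos: [0.4805, 0.1248, 0.0509]
tcp_rot: [-0.637, 0.771, 0.0, -0.002]
contact_force: [0.0, -0.5, -2.5]
width: 0.067
t: 19.58
ee_pos: [0.4829, 0.1271, 0.0421]
tcp_rot: [-0.637, 0.771, -0.0, 0.001]
contact_force: [0.2, -0.5, -1.7]
width: 0.0669
t 19.58 pos [0.4829 0.1271 0.0421] F [ 0.2058 -0.5105 -1.7393] w 0.0669
shift mm [ 2.3467  0.7965 13.096 ] yaw need 0.03933842147893074 tilt [ 0.0017  0.0002 -1.    ]
tcp cab [-0.1617  0.0432]
```

```bash
python3 -m handwheel '[[[1,0,4],0],[[1,0,3],0],[[0,0,2],0],[[0,0,0],0]]'
python3 -m handwheel '[[[0,0,1],0],[[0,0,1],0],[[0,0,0],0]]'
python3 -m handwheel '[[[0,0,1],0],[[0,0,0.5],0],[[0,0,0],0]]'
```

```text
t: 19.92
ee_pos: [0.4814, 0.125, 0.032]
tcp_rot: [-0.638, 0.77, 0.0, -0.0]
contact_force: [-0.2, -1.3, -2.3]
width: 0.0666
t: 20.17
ee_pos: [0.4816, 0.1253, 0.0302]
tcp_rot: [-0.638, 0.77, 0.0, -0.0]
contact_force: [-0.3, -0.8, -0.7]
width: 0.0665
t: 20.42
ee_pos: [0.4818, 0.1254, 0.0291]
tcp_rot: [-0.638, 0.77, -0.0, 0.0]
contact_force: [-0.4, 0.5, 0.9]
width: 0.0668
```

```bash
python3 -m handwheel '[[[0,0,0.5],0],[[0,0,0],0]]'
python3 -m handwheel '[[[0,0,0],0],[[0,0,0],0],[[0,0,0],0]]' 36
python3 -m handwheel '[[[0,0,-4],0],[[0,0,-8],0],[[0,0,-20],0],[[0,0,-25],0],[[0,0,-30],0]]'
python3 -m handwheel '[[[0,0,-25],0],[[0,0,0],0]]'
python3 -c "
from h import *
o=env.get_obs();f=env.grab_frame('wrist');save(f,'w14');go(cab(-.30,0,.15),o)
for n,k in (('side','d14'),('scene','s14')):
  f=env.grab_frame(n);save(f,k)
  if n=='side': cv2.imwrite('pics/d14c.png',cv2.resize(f['img'][120:250,220:370,::-1],None,fx=4.5,fy=4.5))"
```

```text
t: 20.58
ee_pos: [0.4818, 0.1254, 0.0291]
tcp_rot: [-0.638, 0.77, -0.0, 0.0]
contact_force: [-2.4, -1.3, 5.4]
width: 0.067
t: 20.83
ee_pos: [0.4819, 0.1253, 0.0283]
tcp_rot: [-0.638, 0.77, -0.0, 0.0]
contact_force: [-0.5, 0.2, -0.6]
width: 0.0733
t: 21.25
ee_pos: [0.4805, 0.125, 0.1157]
tcp_rot: [-0.638, 0.77, 0.001, -0.001]
contact_force: [0.8, 0.1, 0.3]
width: 0.0731
t: 21.42
ee_pos: [0.4858, 0.127, 0.1465]
tcp_rot: [-0.638, 0.77, -0.003, 0.005]
contact_force: [1.6, 0.7, -0.1]
width: 0.0736
t 21.42 pos [0.4858 0.127  0.1465] F [ 1.552   0.741  -0.0647] w 0.0736
shift mm [138.8892 -40.2267  -3.7701] yaw need 0.09657136632404217 tilt [ 0.0119  0.0028 -0.9999]
```

View pics/w14.png

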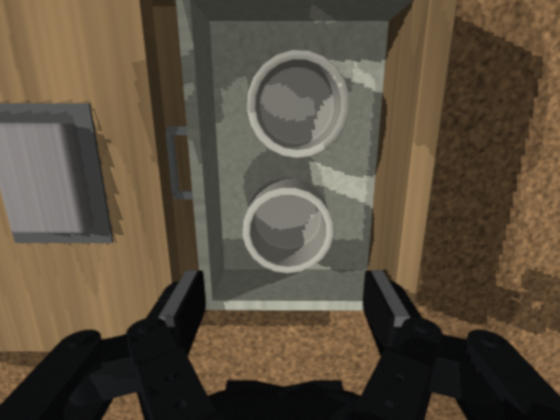

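View pics/d14c.png

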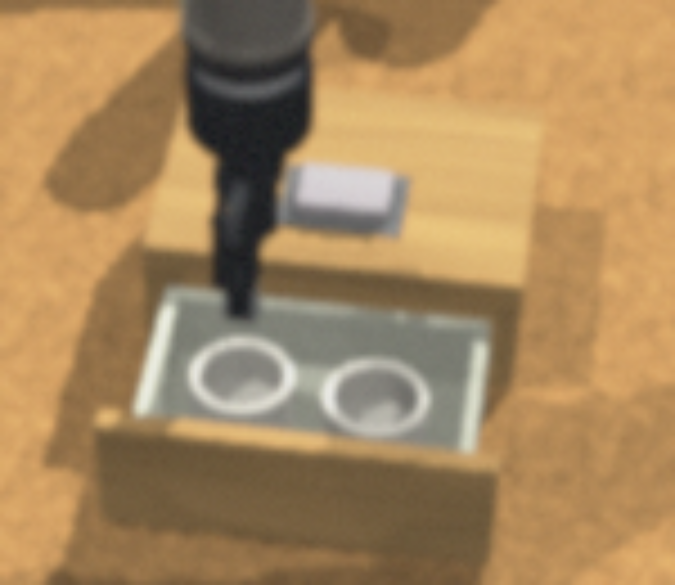

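Both ramekins stand upright side by side, at (297,104) and (287,230) in the wrist view. Next I'll move in front of the drawer, shut the fingers and turn 90°.

```bash
python3 -c "
from h import *
print(env.get_obs()['joints'])"
python3 -m handwheel '[[[20,-5,0],0],[[36,-11,0],0],[[36,-12,0],0],[[30,-8,0],0],[[17,-4,0],0]]' 255 40
python3 -m handwheel '[[[0,0,0],0],[[0,0,0],0]]'
python3 -c "
from h import *
o=env.get_obs();go(cab(-.30,0,.15),o);print(o['joints'])"
```

```text
[ 0.124   0.3213 -0.5123  1.7749  0.1759  1.0905 -2.2069]
t: 21.98
ee_pos: [0.4937, -0.0243, 0.1385]
tcp_rot: [-0.635, 0.772, 0.0, -0.002]
contact_force: [-0.2, -0.9, 0.2]
width: 0.0123
t: 22.15
ee_pos: [0.4938, -0.0199, 0.1388]
tcp_rot: [-0.636, 0.771, 0.001, -0.001]
contact_force: [-0.5, 0.5, -0.4]
width: 0.0001
t 22.15 pos [ 0.4938 -0.0199  0.1388] F [-0.5361  0.5289 -0.4235] w 0.0001
shift mm [ -3.9333  -4.8621 -11.2112] yaw need -0.09848284573757837 tilt [-0.0033  0.0005 -1.    ]
[ 0.3657  0.309  -0.4432  1.7843  0.1473  1.0843 -1.8906]
```

```bash
python3 -m handwheel '[[[0,-4,0],-6],[[0,0,0],-6]]'
python3 -c "
from h import *
print(env.get_obs()['joints'])"
```

```text
t: 22.32
ee_pos: [0.4986, -0.0173, 0.1396]
tcp_rot: [0.717, -0.697, -0.001, -0.0]
contact_force: [1.3, -0.3, -0.5]
width: -0.0
[ 0.3901  0.3218 -0.4828  1.772   0.1647  1.0892 -1.6897]
```

Turning negative moves joint 7 toward its centre, so I'll continue that way.

```bash
python3 -m handwheel '[[[0,0,0],-7],[[0,0,0],-7],[[0,0,0],-7],[[0,0,0],-7],[[0,0,0],-7]]'
python3 -m handwheel '[[[0,0,0],-7],[[0,0,0],-7],[[0,0,0],-7],[[0,0,0],-7],[[0,0,0],-7]]'
python3 -m handwheel '[[[0,0,0],-7],[[0,0,0],-1],[[0,0,0],0]]'
python3 -c "
from h import *
o=env.get_obs();go(cab(-.285,0,.05),o);print(tocab(o['ee_pos']))"
```

```text
t: 22.73
ee_pos: [0.4981, -0.0168, 0.1396]
tcp_rot: [0.894, -0.448, -0.001, -0.0]
contact_force: [0.1, 0.1, -0.9]
width: -0.0005
t: 23.15
ee_pos: [0.4981, -0.0168, 0.1397]
tcp_rot: [0.987, -0.158, -0.001, -0.001]
contact_force: [0.5, -1.2, 0.7]
width: 0.0003
t: 23.4
ee_pos: [0.4983, -0.0176, 0.1398]
tcp_rot: [0.996, -0.093, -0.001, -0.001]
contact_force: [0.0, -0.3, 0.1]
width: 0.0001
t 23.4 pos [ 0.4983 -0.0176  0.1398] F [ 0.0023 -0.2881  0.0994] w 0.0001
shift mm [  1.0158 -15.7352  89.8102] yaw need 90.1330847237474 tilt [-0.0012  0.0013 -1.    ]
[-0.3008  0.0008]
```

```bash
python3 -m handwheel '[[[1,0,20],0],[[0,0,25],0],[[0,0,25],0],[[0,0,18],0],[[0,-5,0],0]]'
python3 -m handwheel '[[[0,-7,0],0],[[0,-7,0],0],[[0,-5,0],0],[[0,-4,0],0],[[0,-4,0],0]]'
python3 -c "
from h import *
o=env.get_obs();go(cab(-.107,0,.05),o);print(tocab(o['ee_pos']))
f=env.grab_frame('side');save(f,'d15');cv2.imwrite('pics/d15c.png',cv2.resize(f['img'][120:270,220:370,::-1],None,fx=4,fy=4))"
```

```text
t: 23.82
ee_pos: [0.4968, -0.0154, 0.0484]
tcp_rot: [0.995, -0.095, -0.005, 0.001]
contact_force: [-1.0, -0.6, 0.6]
width: -0.0002
t: 24.23
ee_pos: [0.5068, 0.0127, 0.0534]
tcp_rot: [0.996, -0.094, 0.001, -0.0]
contact_force: [0.1, -0.4, -0.4]
width: -0.0001
t 24.23 pos [0.5068 0.0127 0.0534] F [ 0.1143 -0.3808 -0.4273] w -0.0001
shift mm [  -1.4702 -162.4632    3.4644] yaw need 90.11633765819056 tilt [ 0.0023 -0.0001 -1.    ]
[-0.2695 -0.0018]
```

View pics/d15c.png

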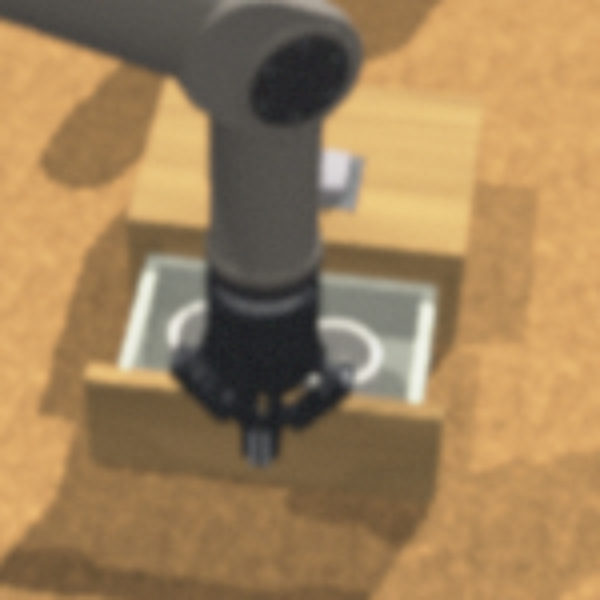

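The closed fingers are just in front of the middle of the drawer front, around (258,455) in the crop. I'll push slowly.

```bash
python3 -m handwheel '[[[0,-2,0],0],[[0,-2,0],0],[[0,-3,0],0],[[0,-3,0],0],[[0,-4,0],0]]'
python3 -m handwheel '[[[0,-5,0],0],[[0,-6,0],0],[[0,-6,0],0],[[0,-6,0],0],[[0,-6,0],0]]'
python3 -m handwheel '[[[0,-6,0],0],[[0,-6,0],0],[[0,-6,0],0],[[0,-6,0],0],[[0,-6,0],0]]'
python3 -c "
from h import *
o=env.get_obs();go(cab(-.107,0,.05),o);print(tocab(o['ee_pos']))
f=env.grab_frame('side');save(f,'d16');cv2.imwrite('pics/d16c.png',cv2.resize(f['img'][120:270,220:370,::-1],None,fx=4,fy=4))"
```

```text
t: 24.7
ee_pos: [0.5082, 0.0237, 0.0521]
tcp_rot: [0.995, -0.095, -0.0, 0.001]
contact_force: [-0.6, -3.4, 0.9]
width: -0.0001
t: 25.12
ee_pos: [0.5141, 0.0544, 0.0523]
tcp_rot: [0.996, -0.094, 0.0, 0.0]
contact_force: [-0.3, -3.9, 0.4]
width: 0.0002
t: 25.53
ee_pos: [0.5197, 0.0839, 0.0523]
tcp_rot: [0.996, -0.094, 0.0, 0.0]
contact_force: [0.4, -5.0, 1.3]
width: 0.0002
t 25.53 pos [0.5197 0.0839 0.0523] F [ 0.3972 -5.011   1.2716] w 0.0002
shift mm [ -0.9516 -90.1451   2.2799] yaw need 90.08044760789664 tilt [ 0.0002 -0.0003 -1.    ]
[-0.1971 -0.0011]
```

View pics/d16c.png

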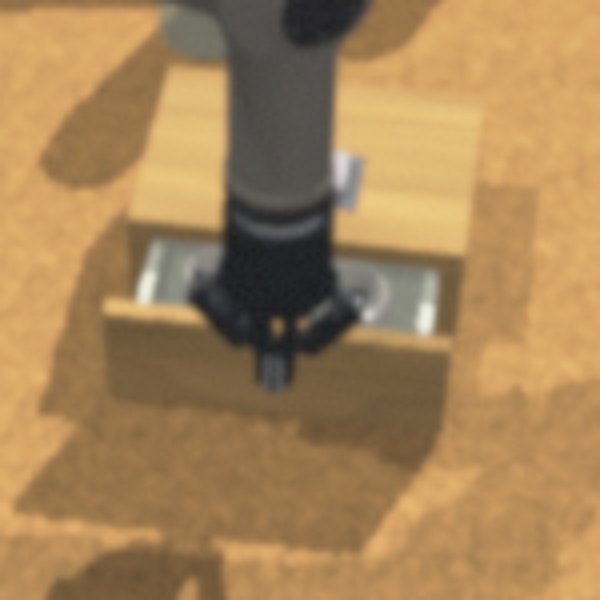

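```bash
python3 -m handwheel '[[[0,-6,0],0],[[0,-6,0],0],[[0,-6,0],0],[[0,-6,0],0],[[0,-6,0],0]]'
python3 -m handwheel '[[[0,-6,0],0],[[0,-6,0],0],[[0,-6,0],0],[[0,-6,0],0],[[0,-6,0],0]]'
python3 -m handwheel '[[[0,-5,0],0],[[0,-4,0],0],[[0,-3,0],0],[[0,-3,0],0],[[0,-3,0],0]]'
python3 -c "
from h import *
o=env.get_obs();go(cab(-.107,0,.05),o);print(tocab(o['ee_pos']))"
```

```text
t: 26.0
ee_pos: [0.5249, 0.1134, 0.0523]
tcp_rot: [0.996, -0.094, -0.0, 0.0]
contact_force: [-1.5, -5.3, 4.1]
width: -0.0001
t: 26.42
ee_pos: [0.5306, 0.143, 0.0524]
tcp_rot: [0.996, -0.094, -0.0, 0.0]
contact_force: [-2.6, -5.5, 4.5]
width: 0.0004
t: 26.83
ee_pos: [0.5329, 0.1543, 0.0522]
tcp_rot: [0.995, -0.095, -0.002, 0.005]
contact_force: [-5.6, -16.3, 13.4]
width: -0.0001
t 26.83 pos [0.5329 0.1543 0.0522] F [ -5.5647 -16.3215  13.422 ] w -0.0001
shift mm [ -0.7438 -18.5086   1.9744] yaw need 89.91835104262577 tilt [-0.0044 -0.0104 -0.9999]
[-0.1255 -0.0007]
```

```bash
python3 -c "
from h import *
f=env.grab_frame('wrist');save(f,'w17')
f=env.grab_frame('scene');save(f,'s17');cv2.imwrite('pics/s17c.png',cv2.resize(f['img'][180:330,240:400,::-1],None,fx=4,fy=4))
f=env.grab_frame('side');save(f,'d17');cv2.imwrite('pics/d17c.png',cv2.resize(f['img'][120:270,220:370,::-1],None,fx=4,fy=4))"
```

```text
(no output)
```

View pics/d17c.png

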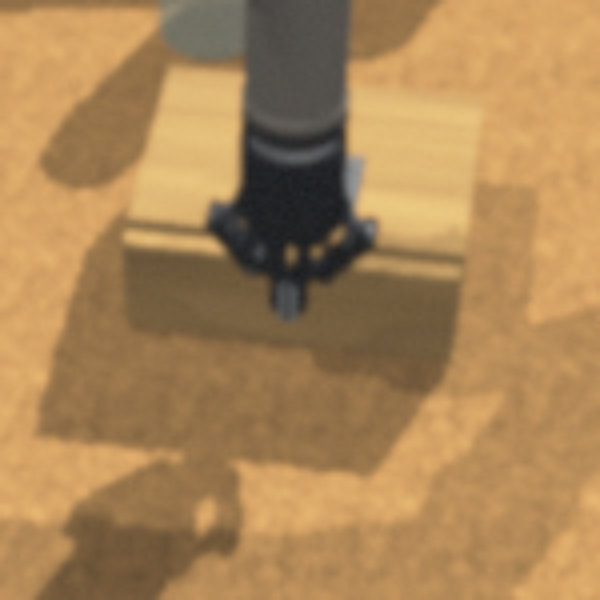

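View pics/s17c.png

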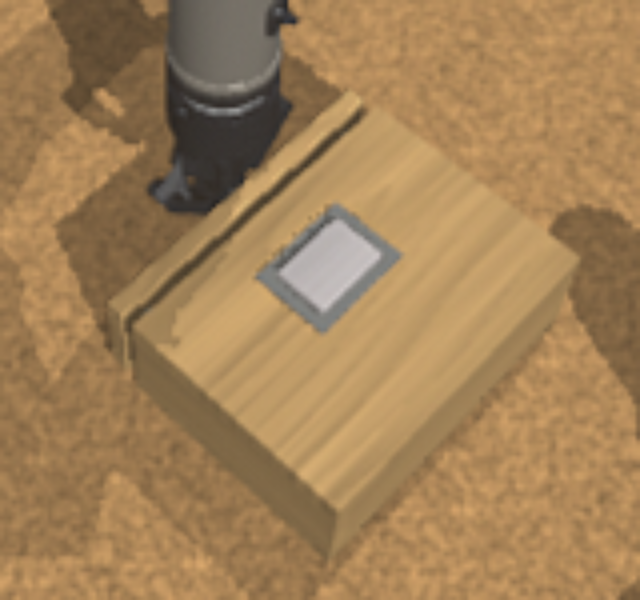

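View pics/w17.png

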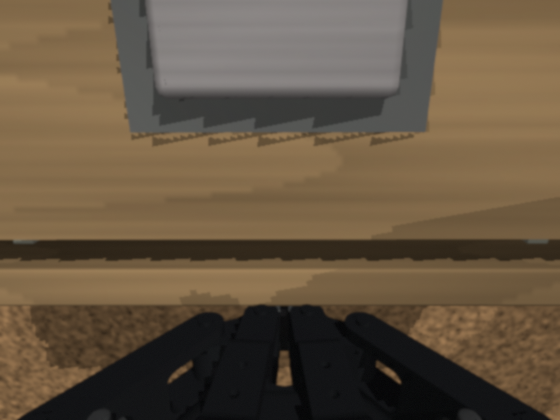

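The wrist and scene views show the front still standing about 10 mm off the cabinet. The upward force suggests the finger linkage is bearing on the panel's top edge, so I'll back off, raise the tips and push with the tips only.

```bash
python3 -m handwheel '[[[0,12,0],0],[[0,15,0],0],[[0,0,-9],0],[[0,0,-9],0],[[0,0,0],0]]'
python3 -m handwheel '[[[0,-4,0],0],[[0,-5,0],0],[[0,-5,0],0],[[0,-5,0],0],[[0,-5,0],0]]'
python3 -c "
from h import *
o=env.get_obs();go(cab(-.107,0,.07),o);print(tocab(o['ee_pos']))
f=env.grab_frame('wrist');save(f,'w18')"
```

```text
t: 27.4
ee_pos: [0.5291, 0.1336, 0.0717]
tcp_rot: [0.996, -0.094, 0.0, 0.0]
contact_force: [-1.6, -3.8, 2.1]
width: 0.0
t: 27.82
ee_pos: [0.5332, 0.1536, 0.0712]
tcp_rot: [0.996, -0.094, -0.001, 0.004]
contact_force: [-7.0, -14.0, 11.5]
width: -0.0001
t 27.82 pos [0.5332 0.1536 0.0712] F [ -6.9908 -13.9658  11.5365] w -0.0001
shift mm [ -1.199  -19.1576   1.0539] yaw need 90.02527496718318 tilt [-0.0017 -0.0078 -1.    ]
[-0.1261 -0.0012]
```

View pics/w18.png

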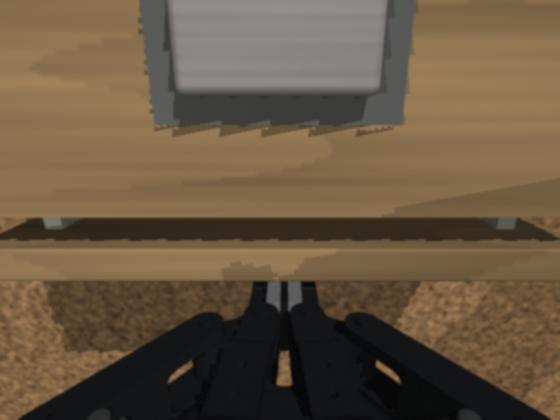

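```bash
python3 -m handwheel '[[[0,0,0],0],[[0,0,0],0],[[0,0,0],0]]'
python3 -c "
from h import *
o=env.get_obs();go(cab(-.107,0,.07),o);print(tocab(o['ee_pos']),o['wrist_torque'],o['effort'],o['joints'])
f=env.grab_frame('side');save(f,'d18')
f=env.grab_frame('scene');save(f,'s18')"
```

```text
t: 28.12
ee_pos: [0.5334, 0.1543, 0.0712]
tcp_rot: [0.996, -0.094, -0.0, 0.003]
contact_force: [-4.2, -9.0, 6.5]
width: 0.0001
t 28.12 pos [0.5334 0.1543 0.0712] F [-4.1977 -8.9934  6.5283] w 0.0001
shift mm [ -1.1902 -18.3861   1.0971] yaw need 90.01808246847514 tilt [-0.001  -0.0057 -1.    ]
[-0.1254 -0.0012] [-1.8239  0.7443 -0.016 ] [ -4.2362 -36.7958 -11.2643 -19.6531  -1.4155  -2.8615  -0.0225] [ 0.1745  0.5628 -0.6874  1.6903  0.4091  1.0396 -0.839 ]
```

View pics/s18.png

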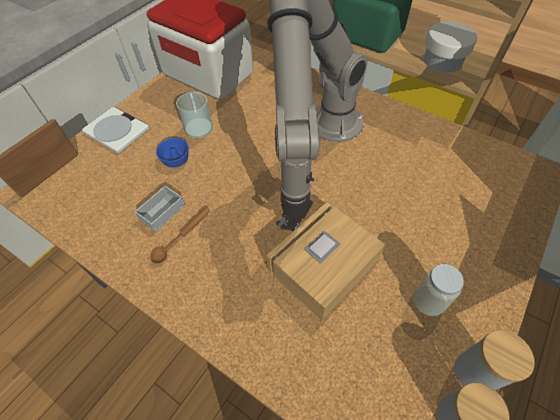

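View pics/d18.png

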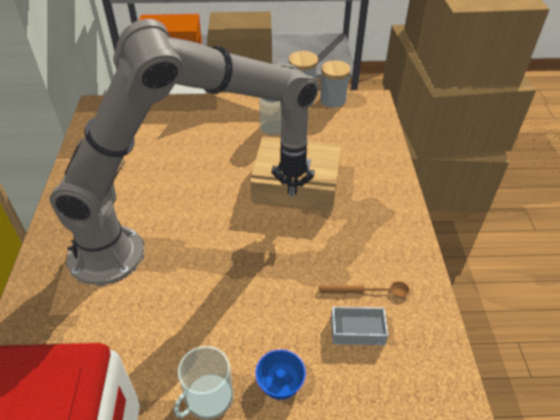

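Holding still, the force eases (9 N) and the drawer creeps inward, which is consistent with the latch catch resisting. I'll push on in small steps and watch the force.

```bash
python3 -m handwheel '[[[0,-3,0],0],[[0,-2,0],0],[[0,0,0],0]]'
python3 -c "
from h import *
o=env.get_obs();print(tocab(o['ee_pos']),o['contact_force'])"
python3 -m handwheel '[[[0,-2,0],0],[[0,0,0],0],[[0,0,0],0]]'
python3 -c "
from h import *
o=env.get_obs();print(tocab(o['ee_pos']),o['contact_force'])
f=env.grab_frame('wrist');save(f,'w19')"
```

```text
t: 28.47
ee_pos: [0.5342, 0.1585, 0.0711]
tcp_rot: [0.995, -0.095, -0.0, 0.003]
contact_force: [-2.2, -6.6, 5.3]
width: -0.0002
[-0.1211 -0.0013] [-2.2439 -6.5776  5.2779]
t: 28.72
ee_pos: [0.5352, 0.1635, 0.0711]
tcp_rot: [0.996, -0.094, 0.0, 0.001]
contact_force: [-1.1, -5.5, 2.9]
width: 0.0001
[-0.116  -0.0013] [-1.1458 -5.4735  2.9484]
```

View pics/w19.png

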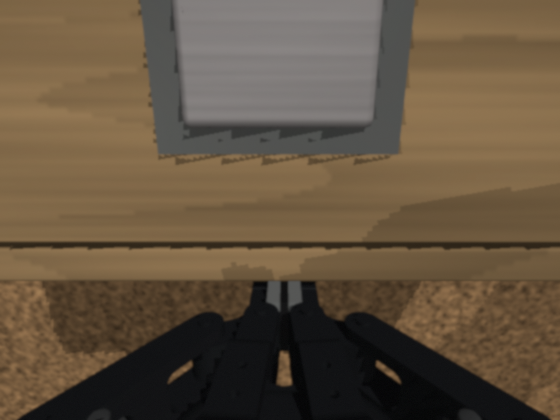

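The gap is now thin (row 245), so it has passed the catch ramp. I'll continue to the stop.

```bash
python3 -m handwheel '[[[0,-2,0],0],[[0,-2,0],0],[[0,-1,0],0],[[0,0,0],0]]'
python3 -c "
from h import *
o=env.get_obs();print(tocab(o['ee_pos']),o['contact_force'])"
python3 -m handwheel '[[[0,-2,0],0],[[0,-1,0],0],[[0,0,0],0]]'
python3 -c "
from h import *
o=env.get_obs();print(tocab(o['ee_pos']),o['contact_force'])
f=env.grab_frame('wrist');save(f,'w20')"
```

```text
t: 29.1
ee_pos: [0.5365, 0.1699, 0.071]
tcp_rot: [0.996, -0.093, 0.001, -0.001]
contact_force: [-1.4, -4.0, 2.2]
width: 0.0004
[-0.1095 -0.0013] [-1.396  -3.9926  2.1833]
t: 29.35
ee_pos: [0.5367, 0.1715, 0.0708]
tcp_rot: [0.996, -0.094, 0.0, 0.001]
contact_force: [-0.9, -5.0, 3.7]
width: -0.0
[-0.1079 -0.0013] [-0.9183 -5.037   3.7133]
```

View pics/w20.png

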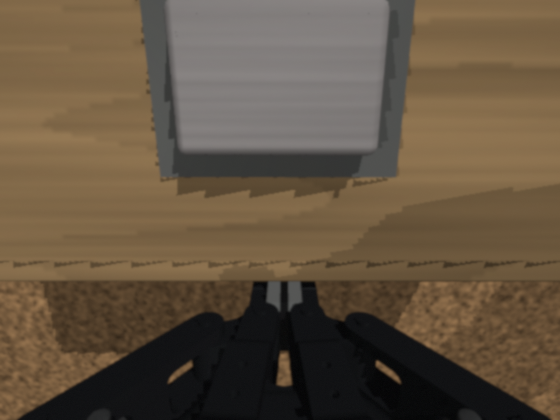

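```bash
python3 -m handwheel '[[[0,-2,0],0],[[0,-1,0],0],[[0,0,0],0]]'
python3 -c "
from h import *
o=env.get_obs();print(tocab(o['ee_pos']),o['contact_force'])"
```

```text
t: 29.65
ee_pos: [0.5367, 0.1714, 0.0707]
tcp_rot: [0.996, -0.095, -0.0, 0.003]
contact_force: [-3.1, -10.4, 8.2]
width: -0.0003
[-0.1079 -0.0013] [ -3.0798 -10.3944   8.1807]
```

The tool hasn't moved while the force rose, so the drawer is at its stop. I'll ease back slowly and check.

```bash
python3 -m handwheel '[[[0,3,0],0],[[0,4,0],0],[[0,5,0],0],[[0,8,0],0],[[0,12,0],0]]'
python3 -m handwheel '[[[0,20,0],0],[[0,20,-15],0],[[0,20,-25],0],[[0,20,-25],0],[[0,0,-20],0]]'
python3 -m handwheel '[[[0,20,0],0],[[0,0,0],0],[[0,0,0],0],[[0,0,0],0]]'
python3 -c "
from h import *
o=env.get_obs();print(o['t'],tocab(o['ee_pos']),o['contact_force'])
f=env.grab_frame('wrist');save(f,'w21')
for n in('scene','side'):
  f=env.grab_frame(n);save(f,n+'21')
  for k,z in (('drawer_front',.094),('tin',0),('mould',0),('jug',0),('jar',0),('spoon',0)):
    for d in env.spot_point(f,k)[:1]:
      p=at(f,d['pixel'],z);print(n,k,d['conf'],p,tocab(p) if z else '')
"
```

```text
t: 30.07
ee_pos: [0.5304, 0.1456, 0.0704]
tcp_rot: [0.996, -0.092, -0.0, -0.002]
contact_force: [-0.0, 1.5, 0.1]
width: 0.0001
t: 30.48
ee_pos: [0.5156, 0.059, 0.156]
tcp_rot: [0.995, -0.097, -0.0, 0.002]
contact_force: [-0.1, -1.2, 0.5]
width: 0.0001
t: 30.82
ee_pos: [0.5114, 0.0457, 0.1544]
tcp_rot: [0.996, -0.094, -0.001, -0.0]
contact_force: [-0.8, -0.5, 0.2]
width: 0.0004
30.8167 [-0.2362 -0.0001] [-0.8159 -0.5051  0.1805]
scene drawer_front 0.79 [0.535  0.1845 0.094 ] [-0.0954  0.0029]
scene tin 0.74 [ 0.6729 -0.2647  0.    ] 
scene mould 0.82 [ 0.483  -0.3834  0.    ] 
scene jug 0.57 [ 0.3116 -0.4253  0.    ] 
scene jar 0.93 [0.4827 0.573  0.    ] 
scene spoon 0.84 [ 0.7095 -0.1515  0.    ] 
side drawer_front 0.93 [0.5387 0.1887 0.094 ] [-0.0906  0.0001]
side tin 0.95 [ 0.6759 -0.2654  0.    ] 
side mould 0.93 [ 0.4782 -0.4005  0.    ] 
side jug 0.66 [ 0.3167 -0.4212  0.    ] 
side jar 0.71 [0.4832 0.563  0.    ] 
side spoon 0.64 [ 0.7116 -0.1417  0.    ]
```

View pics/w21.png

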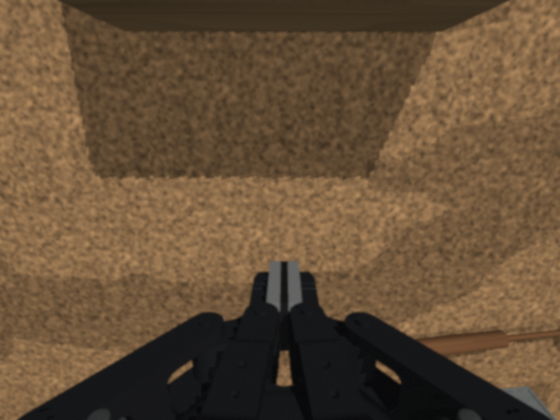

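View pics/scene21.png

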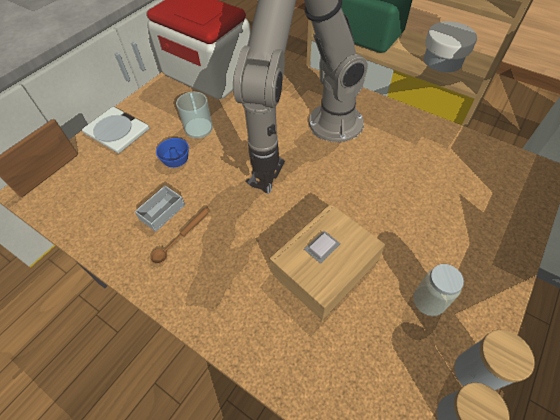

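View pics/side21.png

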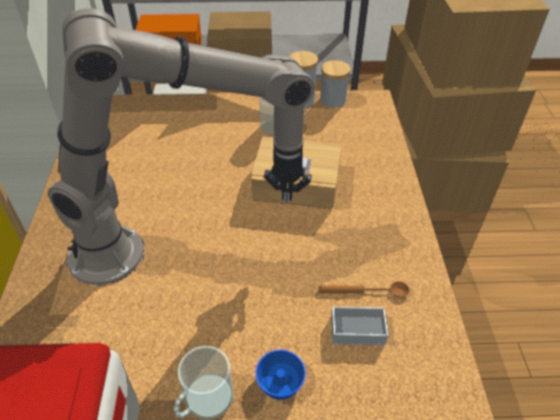

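```bash
python3 -m handwheel '[[[0,0,0],0],[[0,0,0],0],[[0,0,0],0],[[0,0,0],0],[[0,0,0],0]]'
python3 -c "
from h import *
f=env.grab_frame('scene');save(f,'s22');a=cv2.imread('pics/scene0.png');b=cv2.imread('pics/s22.png')
d=cv2.absdiff(a,b).max(2)
print('cabinet region changed px',(d[200:320,265:390]>40).sum(), 'bystanders',(d[85:270,75:215]>40).sum(),'jar',(d[260:320,405:470]>40).sum())
o=env.get_obs();print(o['t'],o['contact_force'])
env.close_job()"
```

```text
t: 31.98
ee_pos: [0.5122, 0.0451, 0.1553]
tcp_rot: [0.996, -0.094, 0.0, 0.0]
contact_force: [0.7, -0.5, 0.4]
width: -0.0001
cabinet region changed px 0 bystanders 473 jar 0
32.0333 [-0.171  -0.1942  0.052 ]
the job is handed in; nothing more can be done
```

The job is done and handed in at about 32 s of the 67 s allowed. I pressed the pad and the drawer sprang open. I then set the two ramekins side by side on its floor, upright and about 85 mm apart, and pushed the drawer to its stop so it latched.

**Last checks:**
- **Drawer:** about 2 s after I let go, the cabinet in the scene picture matched the starting picture with no changed pixels, so the drawer is shut and still latched.
- **Ramekins:** just before closing, the wrist and side pictures showed both upright and standing below the drawer's rim.
- **Other things:** the jar's part of the picture is unchanged, and all the bystanders were found at their starting positions to within about 20 mm, which is about the spread of the measurements. The region with the jug, mould, tin and spoon differed in 473 pixels. I took that to be the arm and its shadow, which were over the jug at the start, but did not check it further.
- **Robot:** it ended touching nothing, with the force reading near zero.

**What did not go smoothly:**
- **First release:** the opening gripper touched the drawer with about 8 N. The ramekin stayed upright.
- **First push:** it stalled at about 16 N, roughly 13 mm short of shut, at what I took to be the latch catch. I backed off, raised the fingertips and pushed more slowly, and it went home.
- **Force reading:** during the push it also showed an upward part of up to 13 N that I could not explain.

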